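# Set up a dead-weight bend test

### The job

Set up the bend test: lay the long flat bar centred across both rollers of the bend fixture, stand the spool-shaped load seat upright on the bar midway between the rollers, and stand the brass weight upright, knob up, on the middle of the seat. Lay the dial gauge face up in the middle of the dark granite plate, and put the short square offcut flat in the left compartment (left as seen from the robot) of the white tray. Leave the loupe and the jar where they stand.

Things in the scene. Friction and masses are not known exactly. Their poses are not given: they have to be found in the camera images.
- fixture: Bend fixture, fixed: dark steel base 60 (x) x 130 (y) x 12 mm high, with two bright steel support rollers, diameter 20, 50 long, running along its x, at y = -40 and +40 mm; the roller tops are 30 mm above the origin. Origin: centre of the underside. Something lying across both rollers lies along y. Its place and yaw (up to 0.35 rad) differ at each start.
- plate: Dark granite plate, fixed, 85 x 85 x 14 mm high, flat top. Origin: centre of the underside. Placed anew at each start.
- tray: White open tray, fixed, 100 (x) x 120 (y) mm, floor 4 mm thick, 4 mm walls, their tops 10 mm above the table. A like wall along x at y = 0 divides it into two compartments, 92 x 54 mm inside, centred at y = +30 mm (left) and -30 mm (right). Origin: centre of the underside; x points away from the robot to within 0.3 rad, y to its left. Moved at each start.
- test_bar: Long flat steel bar, loose, 110 (x) x 30 (y) x 8 mm high, about 0.2 kg, lying flat. Origin: centre of the underside.
- offcut: Short square steel bar, loose, 70 (x) x 16 (y) x 16 mm high, about 0.14 kg. Origin: centre of the underside.
- load_seat: Spool-shaped aluminium load seat, loose, upright, 30 mm high, about 0.1 kg: foot diameter 36 (z 0 to 6), waist diameter 24 (z 6 to 16), wider flat-topped head diameter 40 (z 16 to 30). Grip it by the head. Origin: centre of the underside, z up.
- weight: Brass weight, loose, upright, about 0.38 kg: body diameter 44, 30 mm high, above it a neck and a knob of diameter 20 at z 40 to 50 mm. Origin: centre of the underside, z up.
- dial: Dial gauge, loose, lying face up, about 0.15 kg: black round case, diameter 52, 22 mm high, with a white face; a steel stem of diameter 8 sticks out level along +x at z = 11 mm to 51 mm from the centre. Origin: centre of the underside of the round case.
- loupe: Bystander: black magnifier, loose, upright, diameter 38, 34 mm high, light. Origin: centre of the underside. Not to be disturbed.
- jar: Bystander: small glass jar with a blue cap, loose, diameter 36, 45 mm high, light. Origin: centre of the underside. Not to be disturbed.
Not all that is in view belongs to the job. What is shaped like the dial but turquoise is not meant. Several things look just like the tray: the one meant starts nearest to the robot's base.

How it is judged:
At the end, for the whole second after the job is handed in: Bar across both rollers, centred within 10 mm across, 12 mm along, 0.2 rad; seat on it within 12 mm of mid-fixture each way; weight on seat within 12 mm of centre; dial face up within 13 mm of plate centre; offcut flat in the +y compartment; all level, released, at rest (x of test_bar in the frame of fixture between -0.01 and 0.01 m and y of test_bar in the frame of fixture between -0.012 and 0.012 m and z of test_bar in the frame of fixture between 0.027 and 0.033 m and angle between the x axis of test_bar and the y axis of fixture, either way round below 0.2 rad and x of load_seat in the frame of fixture between -0.012 and 0.012 m and y of load_seat in the frame of fixture between -0.012 and 0.012 m and z of load_seat in the frame of fixture between 0.034 and 0.042 m and horizontal distance between weight and load_seat below 0.012 m and z of weight in the frame of fixture between 0.063 and 0.073 m and horizontal distance between dial and plate below 0.013 m and z of dial in the frame of plate between 0.011 and 0.017 m and y of offcut in the frame of tray between 0.007 and 0.053 m and x of offcut in the frame of tray between -0.02 and 0.02 m and z of offcut in the frame of tray between 0.001 and 0.007 m and angle between each of test_bar, offcut, load_seat, weight, dial's own z axis and vertical below 0.12 rad and linear speed of each of test_bar, offcut, load_seat, weight, dial below 0.02 m/s and contact force between each of test_bar, offcut, load_seat, weight, dial and the fingers below 0.05 N); the robot touches nothing.
It fails at once if the loupe is shifted by more than 20 mm or tipped (distance of loupe from where it was at the start of the episode above 0.02 m or angle between loupe's own z axis and vertical above 0.4 rad).
It fails at once if the jar is shifted by more than 20 mm or tipped (distance of jar from where it was at the start of the episode above 0.02 m or angle between jar's own z axis and vertical above 0.4 rad).
It also fails if it takes over 115 s, if anything falls off the work surface, if the arm or the gripper's body presses on something with over 40 N, if the wrist force passes 120 N, or if a joint passes its speed limit or range.

### The arm

A 6-joint arm with a two-finger parallel gripper is mounted at the origin on the work surface. World frame = base frame: x ahead of the robot, y to its left, z up, the work surface at z = 0. Lengths are in m, angles in rad, forces in N, time in s.
With the tool pointing down it reaches from about 0.425 to 0.95 m from the base axis. Payload 3.5 kg.
Tool frame: the origin (TCP) lies at the very end of the fingers, on their centre line; the grasp point (between the pads) lies behind it (ctrl.grasp_offset is the z of the grasp point in the tool frame, in m); z points along the fingers, x is the direction in which the jaws open and shut, and the axes are right-handed (so a half turn about z gives the same grasp; the last joint's range is limited). The gripper opens to 85 mm and grips with 20 to 120 N. Pads are 22 mm wide; open, the fingers measure 114 mm over their backs; the gripper's body (76 mm by 85 mm) begins 54 mm behind the grasp point. The pads swing forward as they close: fully open they stand 13 mm farther back than shut.
Start: joints at [-1.308, 0.286, 1.577, -0, 1.279, -0.15], TCP at [0.271, -0.618, 0.231] pointing down, gripper open.
Joint ranges: [-2.77, 2.77], [-0.9, 2.22], [0.21, 2.48], [-1.53, 4.67], [0.24, 2.81], [-2.84, 2.84]. Speed limits (rad/s): [2.79, 2.79, 3.14, 3.14, 3.14, 3.14].

### API

Orientations are given as a unit quaternion [x, y, z, w].
In Python, from plant import ctrl gives the robot as it stands.
- The arm moves only by the shell command python3 -m jog 'ROWS' [FORCE]. ROWS is JSON, a list of rows, each an object with "grip": the closure, from 0 (fully open) to 1 (shut); "xyz": the shift along the tool's x, y, z in m, a list of three; "dr": the turn, a rotation vector about the tool's x, y, z in rad, a list of three. A call has 1 to 12 rows; each row is the pose to reach, as a shift and turn from the pose commanded when the call began, along the tool's axes at that moment; what a row does not reach only later rows make up. A row lasts 1/12 s, in which the tool goes at most 41.7 mm and 7.16 degrees, less where a joint would pass 70% of its speed; a pose out of reach is approached as far as the arm can. A call with a gripper value outside its range is refused whole. The fingers move at their own pace and stop on an object; FORCE is the grip in N (left out, the last holds). Time passes only in rows, so rows that repeat a pose let the fingers close. It gives the time, the measured TCP pose, the force and the opening at its end, in the units of the state.
- ctrl.get_state(): the state, without advancing time (a new reading comes with each control period).
- ctrl.read_camera(name): name is "side" or "top" or "wrist"; returns the picture (420x560x3 uint8, red, green, blue); there is no depth.
- ctrl.get_calibration(name): a dict with "mtx" (3x3 intrinsics, pixels), "R" (3x3) and "t" (3): a world point X has camera coordinates R X + t; the wrist camera has in their place "hand_eye" (4x4, takes a point from camera to tool coordinates, whose origin is the TCP and whose axes are the tool frame's). Camera axes: x right, y down, z forward; pixel columns grow to the right and rows downward; lengths in m; the calibration is good to about 2 mm. A picture is of the moment at which its call begins: read the wrist's pose just before it. get_calibration takes no time and is no camera call.
- ctrl.sign_off(): hands the job in, once; it reports no verdict.
The state is a dict: "time": time; "qpos": joint angles; "dq": joint speeds; "joint_efforts": joint torques, N m; "eef_pos": TCP position; "tcp_rot": TCP orientation; "contact_force": force on the tool from outside, world axes, zero at the start; "wrist_torque": the same for the moment, N m; "opening": opening from 0.0 (shut) to 1.0 (fully open).
Only numpy, scipy, OpenCV 4.12 (cv2) and the standard library are available. Lean on these libraries where they do the work, as an engineer would, in place of code of your own. Each camera call takes 0.05 s, during which the arm holds its last target.

## Working session

There is one attempt and no reset: what is moved stays moved. The work goes in short steps, Python scripts to look and compute and a shell command to move; the robot and the scene stay as the last step left them, time stands still between calls to the robot, and variables do not carry over. Pictures are saved under pics/ and viewed, and the job is handed in when it is done.

```bash
ls; mkdir -p pics; python3 - <<'E'
from plant import ctrl
import cv2,numpy as np
np.set_printoptions(precision=4,suppress=True)
print(ctrl.get_state()); print(ctrl.grasp_offset)
for n in ["side","top","wrist"]:
    c=ctrl.get_calibration(n); print(n,c)
    im=ctrl.read_camera(n); cv2.imwrite(f"pics/{n}0.png",im[:,:,::-1])
E
```

```text
pics
{'time': 0.0, 'qpos': array([-1.308 ,  0.2872,  1.5782, -0.    ,  1.2786, -0.15  ]), 'dq': array([-0.0019,  0.0015,  0.0002, -0.0009,  0.0019, -0.0008]), 'joint_efforts': array([  0.0008, -40.5982, -29.2626,  -0.0001,   0.0059,   0.    ]), 'eef_pos': array([ 0.2706, -0.6176,  0.2299]), 'tcp_rot': array([ 0.837 , -0.5472, -0.0009, -0.0008]), 'contact_force': array([ 0.1105, -0.3181, -0.2143]), 'wrist_torque': array([-0.0115, -0.0154, -0.038 ]), 'opening': 1.004009546348758}
-0.0187
side {'mtx': array([[424.7406,   0.    , 288.8968],
       [  0.    , 424.7406, 206.3193],
       [  0.    ,   0.    ,   1.    ]]), 'R': array([[-0.7744, -0.6326,  0.0143],
       [-0.3256,  0.379 , -0.8662],
       [ 0.5426, -0.6754, -0.4994]]), 't': array([0.4815, 0.1783, 0.8359])}
top {'mtx': array([[515.0317,   0.    , 286.8193],
       [  0.    , 515.0317, 213.3105],
       [  0.    ,   0.    ,   1.    ]]), 'R': array([[-0.019 , -0.9998, -0.0107],
       [-0.99  ,  0.0203, -0.1393],
       [ 0.1395,  0.008 , -0.9902]]), 't': array([0.1222, 0.5371, 1.5238])}
wrist {'mtx': array([[365.6104,   0.    , 281.2005],
       [  0.    , 365.6104, 210.8981],
       [  0.    ,   0.    ,   1.    ]]), 'hand_eye': array([[ 1.    ,  0.0007,  0.0008, -0.0001],
       [-0.001 ,  0.955 ,  0.2965, -0.0751],
       [-0.0006, -0.2965,  0.955 , -0.1426],
       [ 0.    ,  0.    ,  0.    ,  1.    ]])}
```

View pics/top0.png

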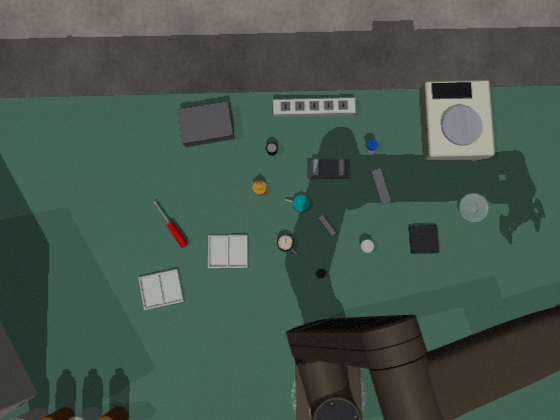

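View pics/side0.png

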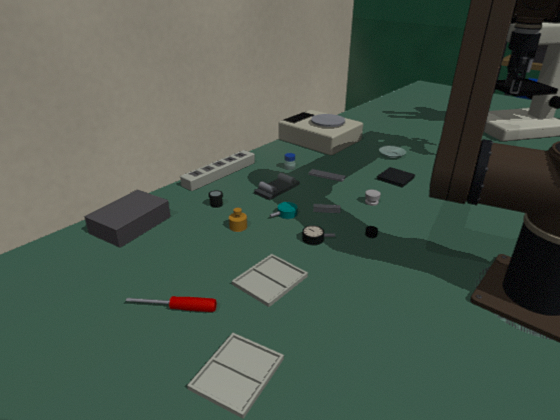

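View pics/wrist0.png

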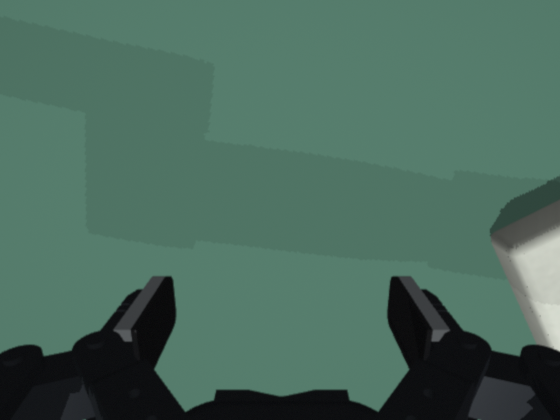

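The top view shows the tray candidates at (228,250) and (161,289), the dial at (285,242) and the turquoise decoy at (301,203). The fixture is at (328,168), the bar at (381,186), the offcut at (327,225) and the seat at (367,246). The plate is at (424,239), the weight at (260,187), the loupe at (271,148) and the jar at (372,145). I'll zoom in next.

```bash
cat > h.py <<'E'
import numpy as np, cv2
from scipy.spatial.transform import Rotation as Ro
np.set_printoptions(precision=4,suppress=True)
from plant import ctrl
def cam(n,st=None):
    c=ctrl.get_calibration(n); K=np.array(c["mtx"])
    if n=="wrist":
        H=np.array(c["hand_eye"]); T=np.eye(4); T[:3,:3]=Ro.from_quat(st["tcp_rot"]).as_matrix(); T[:3,3]=st["eef_pos"]
        M=T@H; return K,M[:3,:3].T,-M[:3,:3].T@M[:3,3]
    return K,np.array(c["R"]),np.array(c["t"])
def ray(C,p):
    K,R,t=C; d=R.T@np.linalg.solve(K,[p[0],p[1],1.]); return -R.T@t,d/np.linalg.norm(d)
def onz(C,p,z):
    o,d=ray(C,p); return o+d*(z-o[2])/d[2]
def proj(C,X):
    K,R,t=C; x=K@(R@np.array(X)+t); return x[:2]/x[2]
def tri(C1,p1,C2,p2):
    o1,d1=ray(C1,p1);o2,d2=ray(C2,p2)
    A=np.c_[d1,-d2]; s=np.linalg.lstsq(A,o2-o1,rcond=None)[0]
    a=o1+d1*s[0];b=o2+d2*s[1]; return (a+b)/2,np.linalg.norm(a-b)
def snap(name,fn):
    st=ctrl.get_state(); im=ctrl.read_camera(name)[:,:,::-1].copy()
    cv2.imwrite("pics/"+fn+".png",im)
    import json; json.dump({k:np.array(v).tolist() for k,v in st.items()},open("pics/"+fn+".json","w"))
    return im,st
def load(fn):
    import json; return cv2.imread("pics/"+fn+".png"),json.load(open("pics/"+fn+".json"))
E
python3 - <<'E'
from h import *
im=cv2.imread("pics/top0.png")
cv2.imwrite("pics/t1.png",cv2.resize(im[120:300,200:460],None,fx=3,fy=3,interpolation=cv2.INTER_CUBIC))
im=cv2.imread("pics/side0.png")
cv2.imwrite("pics/s1.png",cv2.resize(im[130:270,190:430],None,fx=3.3,fy=3.3,interpolation=cv2.INTER_CUBIC))
T=cam("top")
for n,p,z in [("trayA",(228,250),0),("trayB",(161,289),0),("dial",(285,242),.022),("fix",(328,168),.02),("bar",(381,186),.008),("offcut",(327,225),.016),("seat",(367,246),.03),("plate",(424,239),.014),("weight",(260,187),.05),("loupe",(271,148),.034),("jar",(372,145),.045),("blk",(320,273),.01)]:
    P=onz(T,p,z); print(n,P,np.hypot(*P[:2]))
E
```

```text
trayA [0.4344 0.2952 0.    ] 0.5252000529441638
trayB [0.3194 0.5003 0.    ] 0.5935657272702569
dial [0.4537 0.1189 0.022 ] 0.46904287133777894
fix [ 0.6814 -0.0188  0.02  ] 0.6816540879295319
bar [ 0.6234 -0.1826  0.008 ] 0.6496199901156746
offcut [ 0.5039 -0.0107  0.016 ] 0.5039795942338098
seat [ 0.436  -0.1284  0.03  ] 0.4545528316498369
plate [ 0.4551 -0.3051  0.014 ] 0.5479687327674441
weight [0.62   0.1913 0.05  ] 0.6488376093143414
loupe [0.7453 0.1567 0.034 ] 0.7615709707683931
jar [ 0.745  -0.1541  0.045 ] 0.7607290758261072
blk [0.3583 0.0145 0.01  ] 0.35861726006128614
```

View pics/t1.png

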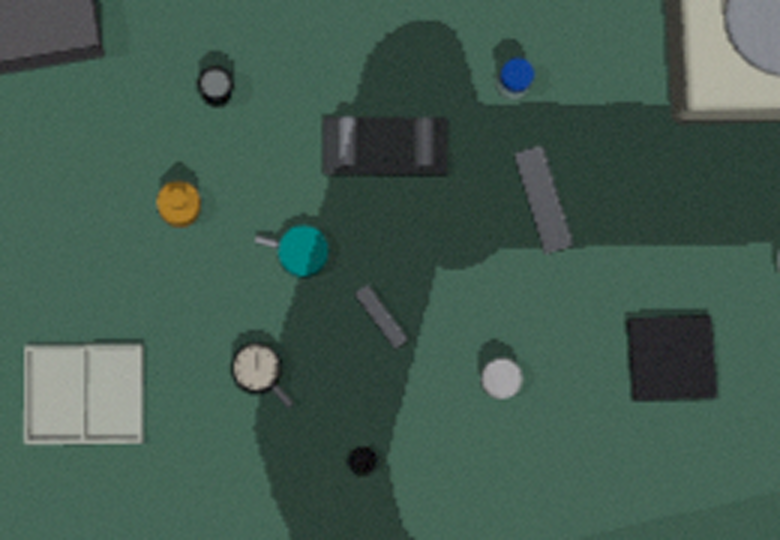

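View pics/s1.png

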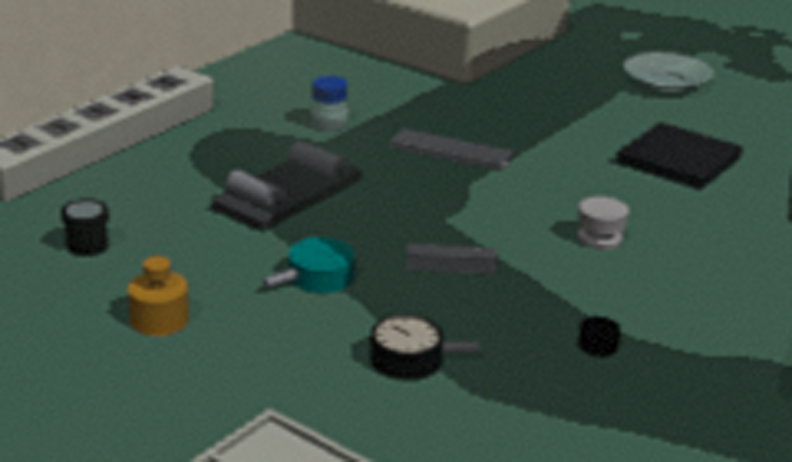

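```bash
cat >> h.py <<'E'
def go(x,y,z,yawdeg):
    """print tool-frame shift and turn from measured pose to target (tool down, tool x at yaw)"""
    st=ctrl.get_state(); R=Ro.from_quat(st["tcp_rot"]); p=np.array(st["eef_pos"])
    th=np.radians(yawdeg); Rt=Ro.from_matrix(np.array([[np.cos(th),np.sin(th),0],[np.sin(th),-np.cos(th),0],[0,0,-1]]))
    d=R.inv().apply(np.array([x,y,z])-p); dr=(R.inv()*Rt).as_rotvec()
    m=R.as_matrix(); 
    print("yaw now %.1f"%np.degrees(np.arctan2(m[1,0],m[0,0])),"pos",p,"| xyz",np.round(d,4),"dr",np.round(dr,4),"rows %.1f %.1f"%(np.linalg.norm(d)/.0417,np.degrees(np.linalg.norm(dr))/7.16))
E
python3 -c "
from h import *
go(.6,-.15,.30,-75)"
```

```text
yaw now -66.3 pos [ 0.2707 -0.6178  0.2302] | xyz [-0.2965 -0.4893 -0.0691] dr [-0.0002  0.0019  0.151 ] rows 13.8 1.2
```

```bash
python3 -m jog '[{"grip":0,"xyz":[-0.02,-0.03,-0.07],"dr":[0,0,0.15]},{"grip":0,"xyz":[-0.06,-0.09,-0.07],"dr":[0,0,0.15]},{"grip":0,"xyz":[-0.08,-0.13,-0.07],"dr":[0,0,0.15]},{"grip":0,"xyz":[-0.1,-0.165,-0.07],"dr":[0,0,0.15]},{"grip":0,"xyz":[-0.12,-0.2,-0.07],"dr":[0,0,0.15]},{"grip":0,"xyz":[-0.14,-0.235,-0.07],"dr":[0,0,0.15]},{"grip":0,"xyz":[-0.165,-0.27,-0.07],"dr":[0,0,0.15]},{"grip":0,"xyz":[-0.185,-0.305,-0.07],"dr":[0,0,0.15]},{"grip":0,"xyz":[-0.205,-0.34,-0.07],"dr":[0,0,0.15]},{"grip":0,"xyz":[-0.225,-0.375,-0.07],"dr":[0,0,0.15]},{"grip":0,"xyz":[-0.245,-0.41,-0.07],"dr":[0,0,0.15]},{"grip":0,"xyz":[-0.265,-0.44,-0.07],"dr":[0,0,0.15]}]' 40
python3 -c "
from h import *
go(.6,-.15,.30,-75)"
```

```text
time: 1.15
eef_pos: [0.5455, -0.23, 0.3011]
tcp_rot: [0.794, -0.608, -0.0, 0.0]
contact_force: [0.8, -0.7, 0.1]
opening: 1.002
yaw now -74.9 pos [ 0.5455 -0.23    0.3011] | xyz [-0.0631 -0.0734  0.0011] dr [0.0001 0.0001 0.0009] rows 2.3 0.0
```

```bash
python3 -m jog '[{"grip":0,"xyz":[-0.02,-0.025,0],"dr":[0,0,0]},{"grip":0,"xyz":[-0.04,-0.05,0],"dr":[0,0,0]},{"grip":0,"xyz":[-0.06,-0.07,0],"dr":[0,0,0]},{"grip":0,"xyz":[-0.06,-0.07,0],"dr":[0,0,0]},{"grip":0,"xyz":[-0.06,-0.07,0],"dr":[0,0,0]}]'
python3 -c "
from h import *
snap('wrist','w1');snap('top','t2')"
```

```text
time: 1.57
eef_pos: [0.597, -0.1545, 0.3007]
tcp_rot: [0.795, -0.607, -0.0, 0.0]
contact_force: [0.1, -0.1, 0.3]
opening: 0.996
```

View pics/w1.png

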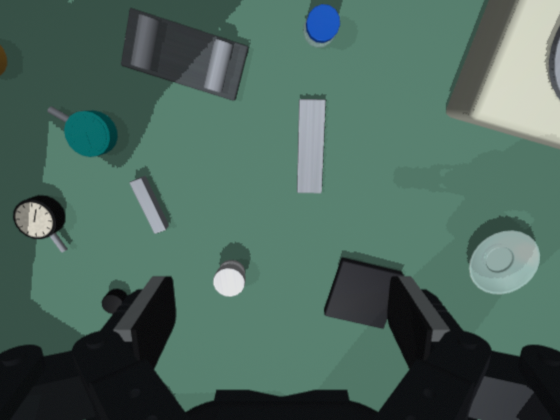

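View pics/t2.png

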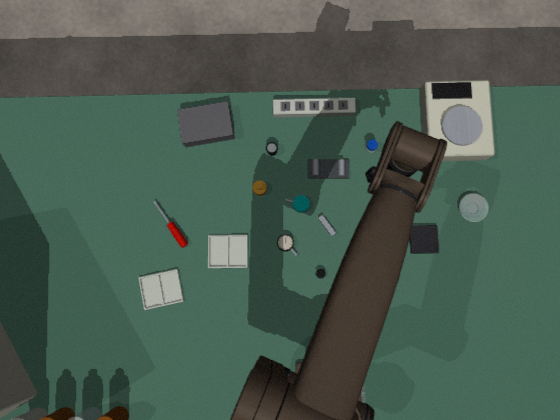

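The wrist view w1 shows the fixture at (185,55), the bar at (312,146), the offcut at (149,206) and the seat at (229,275). The plate is at (365,292), the dial at (38,218) and the jar at (323,25). The second top view shows no third tray where the arm had been. Next I'll extract shapes.

```bash
cat >> h.py <<'E'
def blob(mask,near,amin=60):
    mask=cv2.morphologyEx(mask.astype(np.uint8)*255,cv2.MORPH_OPEN,np.ones((3,3),np.uint8))
    cs,_=cv2.findContours(mask,cv2.RETR_EXTERNAL,cv2.CHAIN_APPROX_NONE)
    cs=[c for c in cs if cv2.contourArea(c)>amin]
    return min(cs,key=lambda c:abs(cv2.pointPolygonTest(c,near,True)) if cv2.pointPolygonTest(c,near,True)<0 else -1)
def rect(C,c,z):
    """rectangle on plane z through contour: centre, yaw of long side(deg), sizes"""
    P=np.array([onz(C,p[0],z)[:2] for p in c],np.float32)
    (cx,cy),(w,h),a=cv2.minAreaRect(P*1000)
    if w<h: a+=90; w,h=h,w
    return np.array([cx,cy])/1000,((a+90)%180)-90,w,h
E
python3 - <<'E'
from h import *
im,st=load("w1"); C=cam("wrist",st)
hsv=cv2.cvtColor(im,cv2.COLOR_BGR2HSV); 
for n,p in [("bar",(312,146)),("off",(149,206)),("seat",(229,283)),("plate",(365,285)),("mat",(270,200)),("matdark",(100,200)),("fixbase",(178,60)),("roller",(145,45))]: print(n,im[p[1],p[0]],hsv[p[1],p[0]])
S=hsv[:,:,1];V=hsv[:,:,2]
grey=(S<50)&(V>80)
for n,p,zz in [("bar",(312,146),(.008,.0)),("off",(149,206),(.016,0)),("roller1",(145,42),(.03,.02)),("roller2",(219,65),(.03,.02))]:
    c=blob(grey,p); 
    for z in zz: print(n,z,rect(C,c,z),cv2.boundingRect(c))
dk=(S<90)&(V<75)
for n,p,zz in [("plate",(365,285),(.014,0)),("base",(178,60),(.012,))]:
    c=blob(dk,p)
    for z in zz: print(n,z,rect(C,c,z),cv2.boundingRect(c))
c=blob((S<40)&(V>180),(229,283)); (u,v),r=cv2.minEnclosingCircle(c); print("seat",u,v,r,onz(C,(u,v),.03))
E
```

```text
bar [179 169 164] [110  21 179]
off [182 172 166] [109  22 182]
seat [226 226 225] [ 90   1 226]
plate [58 53 52] [115  26  58]
mat [113 129  89] [ 78  79 129]
matdark [112 129  89] [ 77  79 129]
fixbase [58 55 52] [105  26  58]
roller [101  96  93] [109  20 101]
bar 0.008 (array([ 0.6235, -0.1833]), 14.690152168273926, 110.46626281738281, 30.720033645629883) (297, 99, 29, 95)
bar 0.0 (array([ 0.6226, -0.1841]), 14.690155982971191, 112.49677276611328, 31.284748077392578) (297, 99, 29, 95)
off 0.016 (array([ 0.5043, -0.0112]), 34.9451904296875, 70.89307403564453, 16.932249069213867) (130, 178, 36, 56)
off 0 (array([ 0.4982, -0.0066]), 34.9451789855957, 73.54821014404297, 17.566408157348633) (130, 178, 36, 56)
roller1 0.03 (array([0.6841, 0.018 ]), -1.5075912475585938, 50.17449951171875, 16.183521270751953) (131, 15, 23, 53)
roller1 0.02 (array([0.6845, 0.0217]), -1.5075759887695312, 51.388729095458984, 16.575185775756836) (131, 15, 23, 53)
roller2 0.03 (array([ 0.6812, -0.0553]), 88.51361083984375, 60.66886901855469, 54.888240814208984) (178, 38, 68, 62)
roller2 0.02 (array([ 0.6815, -0.0534]), 88.51355743408203, 62.137115478515625, 56.21664810180664) (178, 38, 68, 62)
plate 0.014 (array([ 0.3531, -0.2188]), -74.73196792602539, 835.5164184570312, 263.99688720703125) (0, 257, 560, 163)
plate 0 (array([ 0.3427, -0.2216]), -74.73196411132812, 862.7698974609375, 272.6081848144531) (0, 257, 560, 163)
base 0.012 (array([ 0.6838, -0.0017]), 88.42481231689453, 92.58186340332031, 61.354671478271484) (121, 8, 94, 74)
seat 228.5 282.0 15.33796215057373 [ 0.4375 -0.1295  0.03  ]
```

```bash
python3 - <<'E'
from h import *
im,st=load("w1"); C=cam("wrist",st)
hsv=cv2.cvtColor(im,cv2.COLOR_BGR2HSV);S=hsv[:,:,1]
c=blob(S<55,(178,60)); print(cv2.boundingRect(c),cv2.contourArea(c))
for z in (.012,.0): print(rect(C,c,z))
h=cv2.approxPolyDP(c,4,True); print(h[:,0])
for p in h[:,0]: print(p,onz(C,p,.012)[:2],onz(C,p,0)[:2])
go(.6235,-.1833,.10,-75.3)
E
```

```text
(121, 8, 127, 92) 6811.5
(array([ 0.6833, -0.021 ]), 88.5367431640625, 129.63912963867188, 59.46056365966797)
(array([ 0.6837, -0.0179]), 88.5367660522461, 133.24691772460938, 61.115394592285156)
[[130   8]
 [122  65]
 [234  99]
 [246  45]]
[130   8] [0.714  0.0423] [0.7153 0.0472]
[122  65] [0.6559 0.0427] [0.6556 0.0476]
[234  99] [ 0.6535 -0.0841] [ 0.6531 -0.0827]
[246  45] [ 0.7114 -0.084 ] [ 0.7126 -0.0826]
yaw now -75.0 pos [ 0.5963 -0.1563  0.3009] | xyz [ 0.0331 -0.0194  0.2009] dr [0.0009 0.     0.006 ] rows 4.9 0.0
```

```bash
python3 -m jog '[{"grip":0,"xyz":[0.011,-0.007,0.035],"dr":[0,0,0]},{"grip":0,"xyz":[0.022,-0.013,0.07],"dr":[0,0,0]},{"grip":0,"xyz":[0.033,-0.019,0.105],"dr":[0,0,0]},{"grip":0,"xyz":[0.033,-0.019,0.13],"dr":[0,0,0.006]},{"grip":0,"xyz":[0.033,-0.019,0.15],"dr":[0,0,0.006]},{"grip":0,"xyz":[0.033,-0.019,0.15],"dr":[0,0,0.006]},{"grip":0,"xyz":[0.033,-0.019,0.15],"dr":[0,0,0.006]}]'
python3 -c "
from h import *
snap('wrist','w2')
go(.6235,-.1833,.05,-75.3)"
```

```text
time: 2.25
eef_pos: [0.6223, -0.1838, 0.15]
tcp_rot: [0.791, -0.612, -0.002, 0.0]
contact_force: [0.2, 0.9, 0.8]
opening: 1.0
yaw now -75.4 pos [ 0.6236 -0.184   0.1522] | xyz [-0.0008 -0.      0.1022] dr [-0.0007 -0.0007 -0.0013] rows 2.5 0.0
```

View pics/w2.png

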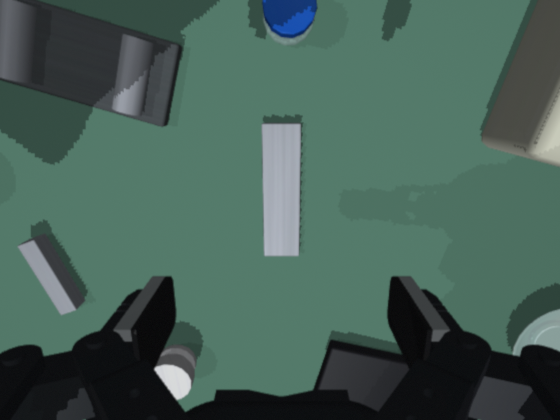

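w2 shows the bar centred between the fingers at (282,190), with the fixture at upper left and the offcut at (50,275). I'll triangulate heights from w1 and w2.

```bash
python3 - <<'E'
from h import *
D={}
for f,pts in (("w1",dict(bar=(312,146),off=(149,206))),("w2",dict(bar=(282,190),off=(50,280)))):
    im,st=load(f); C=cam("wrist",st); hsv=cv2.cvtColor(im,cv2.COLOR_BGR2HSV)
    m=(hsv[:,:,1]<50)&(hsv[:,:,2]>130)
    for k,p in pts.items():
        c=blob(m,p); b=cv2.boxPoints(cv2.minAreaRect(c)); b=b[np.argsort(b[:,1])]
        D.setdefault(k,[]).append((C,b[:2].mean(0),b[2:].mean(0),b.mean(0)))
        print(f,k,rect(C,c,.008 if k=="bar" else .016))
for k,(a,b) in D.items():
    for i in (1,2,3): print(k,tri(a[0],a[i],b[0],b[i]))
E
```

```text
w1 bar (array([ 0.6229, -0.1832]), 14.750897407531738, 109.36959838867188, 30.130847930908203)
w1 off (array([ 0.5037, -0.0111]), 34.746604919433594, 69.82981872558594, 15.791223526000977)
w2 bar (array([ 0.6231, -0.1831]), 14.713046073913574, 109.16947174072266, 29.951797485351562)
w2 off (array([ 0.5035, -0.0112]), 34.96290588378906, 69.30574035644531, 15.274847030639648)
bar (array([ 0.6759, -0.1692,  0.0069]), np.float64(0.00021167076352059046))
bar (array([ 0.5708, -0.1972,  0.0095]), np.float64(0.001108277932878408))
bar (array([ 0.6249, -0.1829,  0.0041]), np.float64(0.0009269192230344471))
off (array([0.5327, 0.009 , 0.016 ]), np.float64(5.127077083971281e-05))
off (array([ 0.4746, -0.0315,  0.0157]), np.float64(0.0003186479139195392))
off (array([ 0.5043, -0.0106,  0.0157]), np.float64(0.0002219705864538216))
```

```bash
python3 -m jog '[{"grip":0,"xyz":[0,0,0.035],"dr":[0,0,0]},{"grip":0.2,"xyz":[0,0,0.07],"dr":[0,0,0]},{"grip":0.4,"xyz":[0,0,0.105],"dr":[0,0,0]},{"grip":0.4,"xyz":[0,0,0.13],"dr":[0,0,0]},{"grip":0.4,"xyz":[0,0,0.14],"dr":[0,0,0]},{"grip":0.4,"xyz":[0,0,0.146],"dr":[0,0,0]},{"grip":0.4,"xyz":[0,0,0.15],"dr":[0,0,0]},{"grip":0.4,"xyz":[0,0,0.15],"dr":[0,0,0]},{"grip":0.4,"xyz":[0,0,0.15],"dr":[0,0,0]}]'
python3 -c "
from h import *
go(.623,-.1832,.001,-75.3)"
```

```text
time: 3.05
eef_pos: [0.6253, -0.1836, 0.0038]
tcp_rot: [0.792, -0.611, 0.002, -0.0]
contact_force: [0.2, 0.3, 0.8]
opening: 0.598
yaw now -75.3 pos [ 0.6253 -0.1836  0.0038] | xyz [-0.001   0.0022  0.0028] dr [-0.0032 -0.0027  0.0002] rows 0.1 0.0
```

```bash
python3 -m jog '[{"grip":0.4,"xyz":[-0.001,0.002,0.0025],"dr":[0,0,0]},{"grip":0.55,"xyz":[-0.001,0.002,0.0025],"dr":[0,0,0]},{"grip":0.8,"xyz":[-0.001,0.002,0.0025],"dr":[0,0,0]},{"grip":1,"xyz":[-0.001,0.002,0.0025],"dr":[0,0,0]},{"grip":1,"xyz":[-0.001,0.002,0.0025],"dr":[0,0,0]},{"grip":1,"xyz":[-0.001,0.002,0.0025],"dr":[0,0,0]},{"grip":1,"xyz":[-0.001,0.002,0.0025],"dr":[0,0,0]}]' 60
python3 -c "
from h import *
go(.6833,-.021,.15,-1.5)"
```

```text
time: 3.63
eef_pos: [0.622, -0.1825, 0.0]
tcp_rot: [0.792, -0.611, 0.001, -0.0]
contact_force: [-1.1, 1.0, 5.7]
opening: 0.328
yaw now -75.3 pos [ 0.622  -0.1825  0.    ] | xyz [-0.1406 -0.1004 -0.15  ] dr [-0.0002 -0.0011 -1.2877] rows 5.5 10.3
```

```bash
python3 -m jog '[{"grip":1,"xyz":[0,0,-0.015],"dr":[0,0,0]},{"grip":1,"xyz":[0,0,-0.045],"dr":[0,0,0]},{"grip":1,"xyz":[0,0,-0.08],"dr":[0,0,-0.08]},{"grip":1,"xyz":[0,0,-0.11],"dr":[0,0,-0.18]},{"grip":1,"xyz":[-0.02,-0.01,-0.125],"dr":[0,0,-0.29]},{"grip":1,"xyz":[-0.045,-0.03,-0.125],"dr":[0,0,-0.4]},{"grip":1,"xyz":[-0.07,-0.05,-0.125],"dr":[0,0,-0.51]},{"grip":1,"xyz":[-0.095,-0.068,-0.125],"dr":[0,0,-0.62]},{"grip":1,"xyz":[-0.12,-0.085,-0.125],"dr":[0,0,-0.73]},{"grip":1,"xyz":[-0.135,-0.095,-0.125],"dr":[0,0,-0.84]},{"grip":1,"xyz":[-0.14,-0.1,-0.125],"dr":[0,0,-0.95]},{"grip":1,"xyz":[-0.14,-0.1,-0.125],"dr":[0,0,-1.06]}]'
python3 -c "
from h import *
go(.6833,-.021,.12,-1.5)"
```

```text
time: 4.63
eef_pos: [0.6825, -0.0189, 0.1233]
tcp_rot: [0.992, -0.123, -0.0, -0.0]
contact_force: [-0.1, 0.2, -2.0]
opening: 0.326
yaw now -14.1 pos [ 0.6825 -0.0189  0.1233] | xyz [0.0013 0.0019 0.0033] dr [-0.0007  0.001  -0.2195] rows 0.1 1.8
```

```bash
python3 -m jog '[{"grip":1,"xyz":[0,0,0],"dr":[0,0,-0.1]},{"grip":1,"xyz":[0,0,0],"dr":[0,0,-0.19]},{"grip":1,"xyz":[0,0.001,0],"dr":[0,0,-0.219]},{"grip":1,"xyz":[0,0.001,0],"dr":[0,0,-0.219]},{"grip":1,"xyz":[0,0.001,0],"dr":[0,0,-0.219]},{"grip":1,"xyz":[0,0.001,0],"dr":[0,0,-0.219]}]'
python3 - <<'E'
from h import *
im,st=snap('wrist','w3')
C=cam("wrist",st); hsv=cv2.cvtColor(im,cv2.COLOR_BGR2HSV)
print(st["eef_pos"])
go(.6833,-.021,.036,-1.5)
E
```

```text
time: 5.13
eef_pos: [0.682, -0.0224, 0.1236]
tcp_rot: [1.0, -0.018, -0.0, -0.0]
contact_force: [-0.2, 1.3, -2.7]
opening: 0.331
[ 0.682  -0.0224  0.1236]
yaw now -2.0 pos [ 0.6821 -0.0224  0.1236] | xyz [ 0.0012 -0.0015  0.0876] dr [-0.0001  0.0006 -0.0095] rows 2.1 0.1
```

View pics/w3.png

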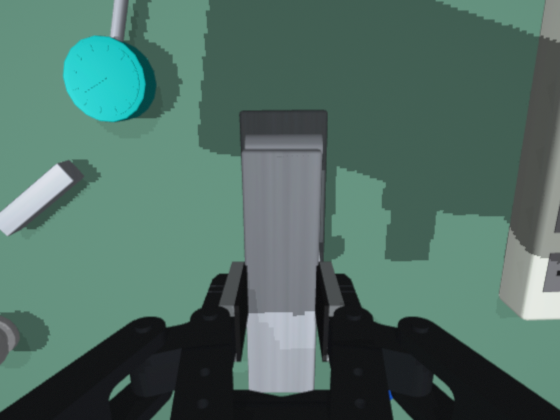

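w3 shows the bar gripped squarely, with its far end at row 150. The fixture base end is at row 112, and the bar is aligned with it.

```bash
python3 - <<'E'
from h import *
im,st=load('w3');C=cam("wrist",st); z=st["eef_pos"][2]
print("bar end",onz(C,(283,150),z+.008)[:2], "expected end y", -.0224+.055 if 0 else 0)
print("base end corners",onz(C,(241,112),.012),onz(C,(327,112),.012))
print("bar edges",[onz(C,p,z+.008)[:2] for p in ((244,152),(321,152),(247,240),(320,240))])
E
```

```text
bar end [0.6842 0.0347] expected end y 0
base end corners [0.6569 0.0446 0.012 ] [0.7146 0.0426 0.012 ]
bar edges [array([0.6698, 0.0344]), array([0.6981, 0.0335]), array([ 0.6687, -0.0002]), array([ 0.6976, -0.0012])]
```

```bash
python3 -m jog '[{"grip":1,"xyz":[0.001,0,0.03],"dr":[0,0,-0.005]},{"grip":1,"xyz":[0.001,0,0.06],"dr":[0,0,-0.005]},{"grip":1,"xyz":[0.001,0,0.08],"dr":[0,0,-0.005]},{"grip":1,"xyz":[0.001,0,0.088],"dr":[0,0,-0.005]},{"grip":1,"xyz":[0.001,0,0.0915],"dr":[0,0,-0.005]},{"grip":1,"xyz":[0.001,0,0.0915],"dr":[0,0,-0.005]},{"grip":1,"xyz":[0.001,0,0.0915],"dr":[0,0,-0.005]}]'
python3 -c "
from h import *
go(.6833,-.021,.031,-1.5)"
```

```text
time: 5.77
eef_pos: [0.6848, -0.0228, 0.0341]
tcp_rot: [1.0, -0.015, 0.002, 0.0]
contact_force: [0.6, -0.8, -2.3]
opening: 0.329
yaw now -1.7 pos [ 0.6848 -0.0228  0.0341] | xyz [-0.0015 -0.0017  0.0031] dr [ 0.0005 -0.0033 -0.0039] rows 0.1 0.0
```

```bash
python3 -m jog '[{"grip":1,"xyz":[-0.001,0,0.002],"dr":[0,0,0]},{"grip":1,"xyz":[-0.001,0,0.0035],"dr":[0,0,0]},{"grip":1,"xyz":[-0.001,0,0.0035],"dr":[0,0,0]},{"grip":0.6,"xyz":[-0.001,0,0.003],"dr":[0,0,0]},{"grip":0.5,"xyz":[-0.001,0,0.003],"dr":[0,0,0]},{"grip":0.3,"xyz":[-0.001,0,0.003],"dr":[0,0,0]},{"grip":0.3,"xyz":[-0.001,0,-0.02],"dr":[0,0,0]},{"grip":0,"xyz":[-0.001,0,-0.05],"dr":[0,0,0]},{"grip":0,"xyz":[-0.001,0,-0.09],"dr":[0,0,0]},{"grip":0,"xyz":[-0.001,0,-0.12],"dr":[0,0,0]},{"grip":0,"xyz":[-0.001,0,-0.12],"dr":[0,0,0]},{"grip":0,"xyz":[-0.001,0,-0.12],"dr":[0,0,0]}]'
python3 -c "
from h import *
snap('wrist','w4')
go(.4375,-.1295,.15,-75)"
```

```text
time: 6.77
eef_pos: [0.6844, -0.0228, 0.1565]
tcp_rot: [1.0, -0.015, 0.004, 0.001]
contact_force: [0.8, -0.6, -0.5]
opening: 1.002
yaw now -1.7 pos [ 0.6828 -0.0225  0.1536] | xyz [-0.242   0.1143  0.0031] dr [-0.0011 -0.0021  1.2791] rows 6.4 10.2
```

View pics/w4.png

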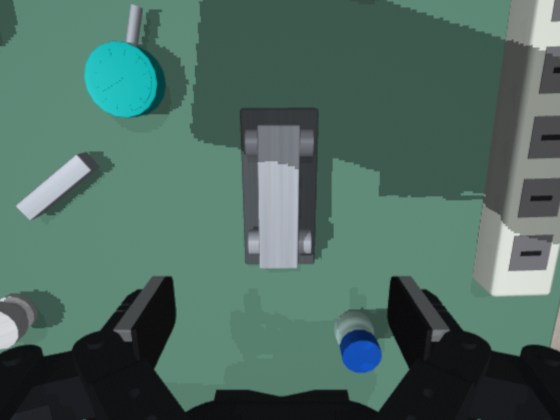

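w4 shows the bar resting on both rollers at (279,196), inside the base outline. I'll measure it.

```bash
python3 - <<'E'
from h import *
im,st=load("w4"); C=cam("wrist",st); hsv=cv2.cvtColor(im,cv2.COLOR_BGR2HSV);S=hsv[:,:,1];V=hsv[:,:,2]
print(hsv[196,279],hsv[142,250],hsv[142,305],hsv[245,250],hsv[190,279],hsv[140,279],hsv[240,290])
b=(S<50)&(V>125)
c=blob(b,(279,196)); print(cv2.boundingRect(c))
print("bar",rect(C,c,.038))
for r in (190,205,220): 
    xs=np.where(b[r,250:310])[0]+250; print(r,xs.min(),xs.max())
# base corners by approx
for p in ((241,109),(318,109),(315,264),(246,264)): print(onz(C,p,.012)[:2])
for p in ((257,126),(299,126),(298,267),(261,267)): print(onz(C,p,.038)[:2])
E
python3 -c "
import cv2
im=cv2.imread('pics/w4.png');cv2.imwrite('pics/w4z.png',cv2.resize(im[95:280,210:350],None,fx=3.2,fy=3.2,interpolation=cv2.INTER_CUBIC))"
```

```text
[109  21 191] [109  21 133] [110  23 133] [108  21 183] [109  23 192] [106  22 127] [105  22 185]
(248, 127, 51, 142)
bar (array([ 0.6783, -0.0213]), 88.28864288330078, 108.42884826660156, 38.102630615234375)
190 258 298
205 258 297
220 259 297
[0.6566 0.0449]
[0.7149 0.0432]
[ 0.7124 -0.0856]
[ 0.653  -0.0837]
[0.6696 0.0339]
[0.6989 0.033 ]
[ 0.6966 -0.0752]
[ 0.6675 -0.0743]
```

View pics/w4z.png

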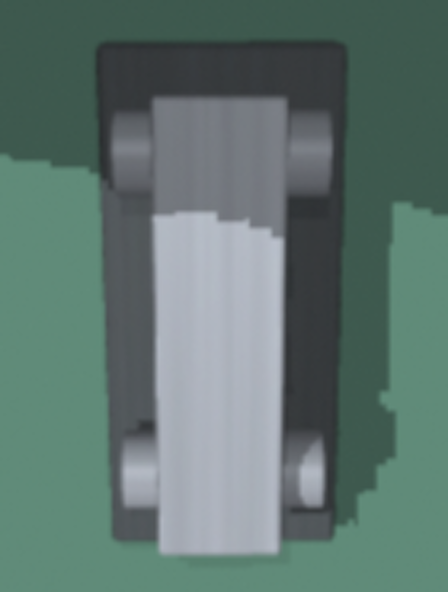

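```bash
python3 -c "
from h import *
go(.4375,-.1295,.12,-2)"
python3 -m jog '[{"grip":0,"xyz":[-0.025,0.011,-0.01],"dr":[0,0,0]},{"grip":0,"xyz":[-0.06,0.028,-0.01],"dr":[0,0,0]},{"grip":0,"xyz":[-0.097,0.046,0],"dr":[0,0,0]},{"grip":0,"xyz":[-0.134,0.063,0.01],"dr":[0,0,0]},{"grip":0,"xyz":[-0.171,0.08,0.02],"dr":[0,0,0]},{"grip":0,"xyz":[-0.208,0.098,0.03],"dr":[0,0,0]},{"grip":0,"xyz":[-0.232,0.109,0.033],"dr":[0,0,0]},{"grip":0,"xyz":[-0.242,0.1145,0.033],"dr":[0,0,0]},{"grip":0,"xyz":[-0.242,0.1145,0.033],"dr":[0,0,0]},{"grip":0,"xyz":[-0.242,0.1145,0.033],"dr":[0,0,0]}]'
python3 -c "
from h import *
snap('wrist','w5')
go(.4375,-.1295,.02,-2)"
```

```text
yaw now -1.7 pos [ 0.6828 -0.0225  0.1536] | xyz [-0.2421  0.1142  0.0331] dr [ 0.0003 -0.0022  0.005 ] rows 6.5 0.0
time: 7.65
eef_pos: [0.4372, -0.1298, 0.119]
tcp_rot: [1.0, -0.016, 0.0, -0.0]
contact_force: [0.1, 0.1, 0.7]
opening: 1.001
yaw now -1.7 pos [ 0.438  -0.1297  0.1194] | xyz [-0.0006 -0.0002  0.0994] dr [-0.     -0.0009  0.0046] rows 2.4 0.0
```

View pics/w5.png

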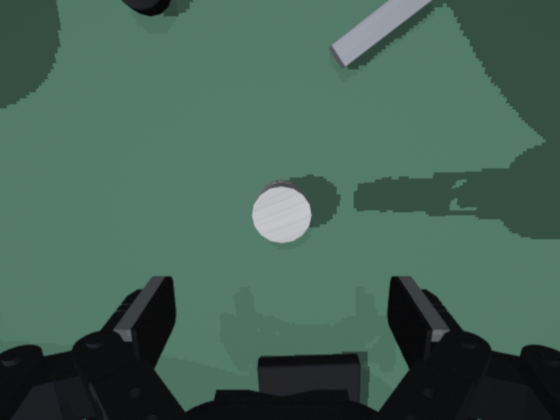

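w5 shows the seat head centred between the fingers at (282,214).

```bash
python3 - <<'E'
from h import *
R=[]
for f,p in (("w1",(229,283)),("w5",(282,214))):
    im,st=load(f); C=cam("wrist",st); hsv=cv2.cvtColor(im,cv2.COLOR_BGR2HSV)
    c=blob((hsv[:,:,1]<40)&(hsv[:,:,2]>185),p); e=cv2.fitEllipse(c); print(e,onz(C,e[0],.03)); R+=[C,e[0]]
print(tri(*R))
E
python3 -m jog '[{"grip":0,"xyz":[-0.001,0,0.03],"dr":[0,0,0]},{"grip":0.1,"xyz":[-0.001,0,0.06],"dr":[0,0,0]},{"grip":0.2,"xyz":[-0.001,0,0.09],"dr":[0,0,0]},{"grip":0.25,"xyz":[-0.001,0,0.106],"dr":[0,0,0]},{"grip":0.25,"xyz":[-0.001,0,0.112],"dr":[0,0,0]},{"grip":0.25,"xyz":[-0.001,0,0.112],"dr":[0,0,0]},{"grip":0.25,"xyz":[-0.001,0,0.112],"dr":[0,0,0]}]'
python3 -c "
from h import *
go(.4375,-.1295,.008,-2)"
```

```text
((228.49575805664062, 282.1279602050781), (26.35211181640625, 29.72129249572754), 101.9635238647461) [ 0.4371 -0.1289  0.03  ]
((281.0816345214844, 214.3594207763672), (52.98409652709961, 56.319427490234375), 93.35559844970703) [ 0.4367 -0.1286  0.03  ]
(array([ 0.4367, -0.1289,  0.0292]), np.float64(4.9096016589175135e-05))
time: 8.28
eef_pos: [0.4374, -0.1297, 0.0079]
tcp_rot: [1.0, -0.015, 0.001, 0.0]
contact_force: [-0.3, -0.5, 0.2]
opening: 0.75
yaw now -1.7 pos [ 0.4374 -0.1297  0.0079] | xyz [ 0.0001 -0.0002 -0.0001] dr [ 0.0004 -0.0011  0.0059] rows 0.0 0.0
```

```bash
python3 -m jog '[{"grip":0.4,"xyz":[0,-0.001,0],"dr":[0,0,0]},{"grip":0.7,"xyz":[0,-0.001,0],"dr":[0,0,0]},{"grip":1,"xyz":[0,-0.001,0],"dr":[0,0,0]},{"grip":1,"xyz":[0,-0.001,0],"dr":[0,0,0]},{"grip":1,"xyz":[0,-0.001,0],"dr":[0,0,0]},{"grip":1,"xyz":[0,-0.001,-0.01],"dr":[0,0,0]},{"grip":1,"xyz":[0,-0.001,-0.04],"dr":[0,0,0]},{"grip":1,"xyz":[0,-0.001,-0.08],"dr":[0,0,0]},{"grip":1,"xyz":[0,-0.001,-0.11],"dr":[0,0,0]},{"grip":1,"xyz":[0,-0.001,-0.12],"dr":[0,0,0]}]' 50
python3 -c "
from h import *
go(.6835,-.0207,.12,-1.5)"
```

```text
time: 9.12
eef_pos: [0.4387, -0.1301, 0.133]
tcp_rot: [1.0, -0.015, 0.004, 0.002]
contact_force: [0.7, -1.0, -1.3]
opening: 0.436
yaw now -1.7 pos [ 0.4387 -0.1301  0.133 ] | xyz [ 0.2413 -0.1167  0.0146] dr [ 0.0047 -0.0088 -0.0038] rows 6.4 0.1
```

```bash
python3 -m jog '[{"grip":1,"xyz":[0.02,-0.01,0],"dr":[0,0,0]},{"grip":1,"xyz":[0.05,-0.024,0],"dr":[0,0,0]},{"grip":1,"xyz":[0.085,-0.041,0],"dr":[0,0,0]},{"grip":1,"xyz":[0.12,-0.058,0],"dr":[0,0,0]},{"grip":1,"xyz":[0.155,-0.075,0],"dr":[0,0,0]},{"grip":1,"xyz":[0.19,-0.092,0],"dr":[0,0,0]},{"grip":1,"xyz":[0.218,-0.105,0],"dr":[0,0,0]},{"grip":1,"xyz":[0.236,-0.114,0],"dr":[0,0,0]},{"grip":1,"xyz":[0.243,-0.117,0],"dr":[0,0,0]},{"grip":1,"xyz":[0.243,-0.117,0],"dr":[0,0,0]},{"grip":1,"xyz":[0.243,-0.117,0],"dr":[0,0,0]}]'
python3 -c "
from h import *
snap('wrist','w6')
go(.6835,-.0207,.046,-1.5)"
```

```text
time: 10.03
eef_pos: [0.6812, -0.0191, 0.1261]
tcp_rot: [1.0, -0.015, -0.001, -0.0]
contact_force: [-0.7, -0.2, -1.9]
opening: 0.436
yaw now -1.7 pos [ 0.681  -0.0194  0.1264] | xyz [0.0028 0.0012 0.0804] dr [ 0.      0.0025 -0.0042] rows 1.9 0.0
```

View pics/w6.png

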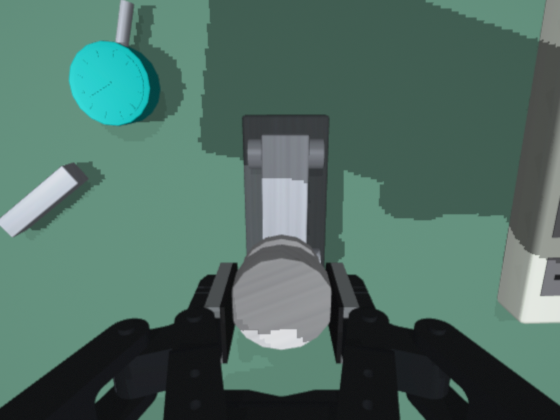

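w6 shows the seat held between the pads at (282,293), above the bar.

```bash
python3 -c "
from h import *
im,st=load('w6');C=cam('wrist',st)
print(st['eef_pos'],onz(C,(282,292),st['eef_pos'][2]+.022), onz(C,(233,292),st['eef_pos'][2]+.022),onz(C,(331,292),st['eef_pos'][2]+.022))"
python3 -m jog '[{"grip":1,"xyz":[0.003,0.001,0.025],"dr":[0,0,0]},{"grip":1,"xyz":[0.003,0.001,0.05],"dr":[0,0,0]},{"grip":1,"xyz":[0.003,0.001,0.066],"dr":[0,0,0]},{"grip":1,"xyz":[0.003,0.001,0.073],"dr":[0,0,0]},{"grip":1,"xyz":[0.003,0.001,0.076],"dr":[0,0,0]},{"grip":1,"xyz":[0.003,0.001,0.076],"dr":[0,0,0]},{"grip":1,"xyz":[0.003,0.001,0.076],"dr":[0,0,0]}]'
python3 -c "
from h import *
go(.6835,-.0207,.046,-1.5)"
```

```text
[0.6812261908168277, -0.01909753111386917, 0.12612897161679057] [ 0.6812 -0.0125  0.1481] [ 0.663  -0.012   0.1481] [ 0.6994 -0.013   0.1481]
time: 10.67
eef_pos: [0.686, -0.0205, 0.0528]
tcp_rot: [1.0, -0.015, 0.001, 0.0]
contact_force: [0.7, 0.1, -0.2]
opening: 0.439
yaw now -1.7 pos [ 0.686  -0.0205  0.0528] | xyz [-0.0025  0.0003  0.0068] dr [ 0.0004 -0.0021 -0.0042] rows 0.2 0.0
```

```bash
python3 -c "
from h import *
im,st=load('w6')
cv2.imwrite('pics/w6z.png',cv2.resize(im[200:360,200:360],None,fx=3.7,fy=3.7,interpolation=cv2.INTER_CUBIC))"
```

View pics/w6z.png

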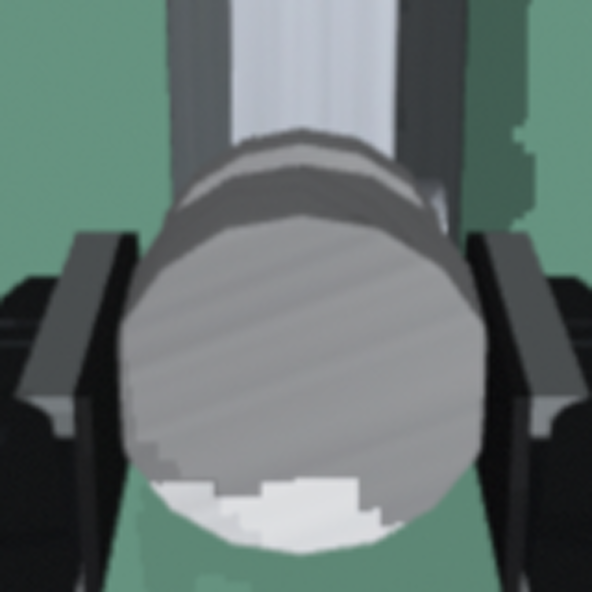

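```bash
python3 -c "
from h import *
im,st=load('w6');C=cam('wrist',st)
for z in (.135,.148,.153): print(z,onz(C,(282,304),z),onz(C,(331.6,304),z)[0]-onz(C,(232.7,304),z)[0],onz(C,(282,258),z)[1]-onz(C,(282,349.5),z)[1])
# pads plane check
"
```

```text
0.135 [ 0.6809 -0.0257  0.135 ] 0.04113006084222359 0.04334770373566701
0.148 [ 0.6811 -0.0177  0.148 ] 0.03713097458438619 0.0391329954962824
0.153 [ 0.6812 -0.0146  0.153 ] 0.035592864485218034 0.03751195386574984
```

```bash
python3 -m jog '[{"grip":1,"xyz":[-0.002,0,0.002],"dr":[0,0,0]},{"grip":1,"xyz":[-0.002,0,0.004],"dr":[0,0,0]},{"grip":1,"xyz":[-0.002,0,0.006],"dr":[0,0,0]},{"grip":1,"xyz":[-0.002,0,0.006],"dr":[0,0,0]},{"grip":1,"xyz":[-0.002,0,0.006],"dr":[0,0,0]}]'
python3 -c "
from h import *
go(.6835,-.0207,.046,-1.5)"
```

```text
time: 11.08
eef_pos: [0.6841, -0.0201, 0.0471]
tcp_rot: [1.0, -0.015, 0.001, 0.0]
contact_force: [-3.1, 0.7, 6.5]
opening: 0.434
yaw now -1.7 pos [ 0.6841 -0.0201  0.0471] | xyz [-0.0006  0.0006  0.0011] dr [ 0.0003 -0.0011 -0.0036] rows 0.0 0.0
```

Contact is at 6.5 N, so the seat is on the bar. I'll release and lift.

```bash
python3 -m jog '[{"grip":0.5,"xyz":[0,0,0],"dr":[0,0,0]},{"grip":0.35,"xyz":[0,0,0],"dr":[0,0,0]},{"grip":0.2,"xyz":[0,0,0],"dr":[0,0,0]},{"grip":0.2,"xyz":[0,0,-0.01],"dr":[0,0,0]},{"grip":0.1,"xyz":[0,0,-0.04],"dr":[0,0,0]},{"grip":0,"xyz":[0,0,-0.08],"dr":[0,0,0]},{"grip":0,"xyz":[0,0,-0.12],"dr":[0,0,0]},{"grip":0,"xyz":[0,0,-0.14],"dr":[0,0,0]},{"grip":0,"xyz":[0,0,-0.14],"dr":[0,0,0]},{"grip":0,"xyz":[0,0,-0.14],"dr":[0,0,0]}]'
python3 -c "
from h import *
snap('wrist','w7')
go(.62,.1913,.18,-1.5)"
```

```text
time: 11.92
eef_pos: [0.6846, -0.0202, 0.1883]
tcp_rot: [1.0, -0.015, 0.002, 0.0]
contact_force: [-0.5, -0.3, -1.2]
opening: 1.004
yaw now -1.7 pos [ 0.6833 -0.02    0.1855] | xyz [-0.0696 -0.2093  0.0055] dr [ 0.     -0.0003 -0.0038] rows 5.3 0.0
```

View pics/w7.png

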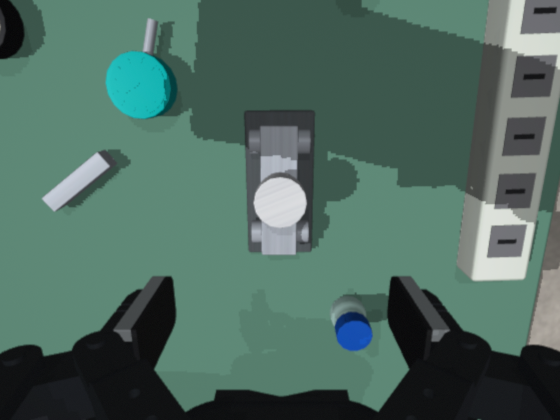

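w7 shows the seat upright on the bar, head at (280,203).

```bash
python3 - <<'E'
from h import *
im,st=load("w7"); C=cam("wrist",st); hsv=cv2.cvtColor(im,cv2.COLOR_BGR2HSV)
c=blob((hsv[:,:,1]<18)&(hsv[:,:,2]>200),(280,203)); e=cv2.fitEllipse(c); print(e,onz(C,e[0],.068))
for p in ((245,111),(314,111),(312,252),(250,252)): print(onz(C,p,.012)[:2])
E
python3 -m jog '[{"grip":0,"xyz":[-0.01,-0.02,0],"dr":[0,0,0]},{"grip":0,"xyz":[-0.02,-0.055,0],"dr":[0,0,0]},{"grip":0,"xyz":[-0.032,-0.092,0],"dr":[0,0,0]},{"grip":0,"xyz":[-0.045,-0.13,0],"dr":[0,0,0]},{"grip":0,"xyz":[-0.057,-0.168,0],"dr":[0,0,0]},{"grip":0,"xyz":[-0.066,-0.197,0],"dr":[0,0,0]},{"grip":0,"xyz":[-0.069,-0.209,0],"dr":[0,0,0]},{"grip":0,"xyz":[-0.069,-0.209,0],"dr":[0,0,0]},{"grip":0,"xyz":[-0.069,-0.209,0],"dr":[0,0,0]}]'
python3 -c "
from h import *
snap('wrist','w8')"
```

```text
((279.6134338378906, 202.2288360595703), (48.12340545654297, 50.08906555175781), 92.48210144042969) [ 0.6836 -0.0197  0.068 ]
[0.6565 0.0449]
[0.7146 0.0432]
[ 0.7124 -0.0857]
[ 0.6537 -0.0838]
time: 12.72
eef_pos: [0.62, 0.1907, 0.1835]
tcp_rot: [1.0, -0.014, -0.001, 0.001]
contact_force: [0.5, -0.8, 0.6]
opening: 1.002
```

View pics/w8.png

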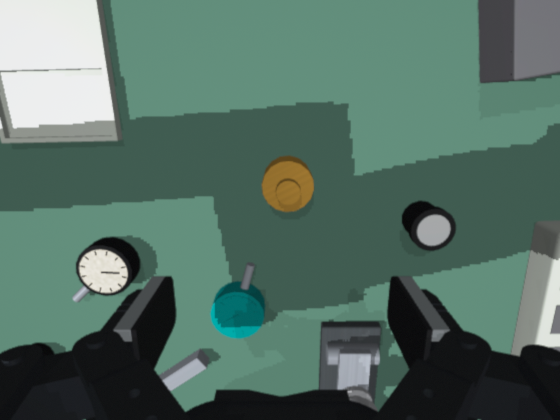

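w8 shows the weight at (288,185), its knob at about (288,192), the dial at (106,270), the loupe at (430,228) and the tray at upper left.

```bash
python3 - <<'E'
from h import *
im,st=load("w8"); C=cam("wrist",st); hsv=cv2.cvtColor(im,cv2.COLOR_BGR2HSV)
c=blob((hsv[:,:,1]>150)&(hsv[:,:,0]<30),(288,185)); e=cv2.fitEllipse(c); print(e,cv2.boundingRect(c))
print([ (z,onz(C,e[0],z)) for z in (.015,.03)])
cv2.imwrite('pics/w8z.png',cv2.resize(im[145:225,250:330],None,fx=6,fy=6,interpolation=cv2.INTER_CUBIC))
E
```

```text
((287.2557067871094, 183.83859252929688), (49.86519241333008, 53.740089416503906), 175.64173889160156) (262, 157, 51, 54)
[(0.015, array([0.6246, 0.1938, 0.015 ])), (0.03, array([0.6244, 0.1973, 0.03  ]))]
```

View pics/w8z.png

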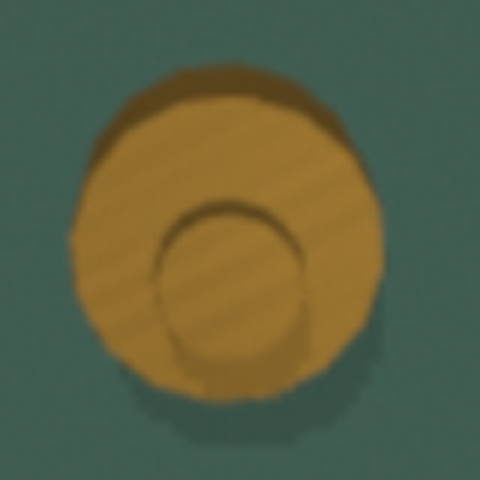

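```bash
python3 - <<'E'
from h import *
im,st=load("w8"); C=cam("wrist",st)
print(onz(C,(288.1,186.4),.03),onz(C,(288.5,192.7),.05))
S=cam("side"); im=cv2.imread("pics/s1.png")
# knob top centre in side zoom (157,266); body-top centre (159,287)
print("knob",tri(C,(288.5,192.7),S,(190+157/3.3,130+265/3.3)),"body top",tri(C,(288.1,186.4),S,(190+159/3.3,130+285/3.3)))
go(.6238,.1942,.06,-1.5)
E
```

```text
[0.6251 0.1951 0.03  ] [0.6251 0.1949 0.05  ]
knob (array([0.6249, 0.1931, 0.0442]), np.float64(0.0007985033742247943)) body top (array([0.6245, 0.1935, 0.0273]), np.float64(0.0022532169914231135))
yaw now -1.7 pos [0.6206 0.1898 0.1839] | xyz [ 0.0033 -0.0046  0.1239] dr [ 0.0011  0.0019 -0.0042] rows 3.0 0.0
```

```bash
python3 -m jog '[{"grip":0,"xyz":[0.004,-0.005,0.025],"dr":[0,0,0]},{"grip":0,"xyz":[0.004,-0.005,0.06],"dr":[0,0,0]},{"grip":0,"xyz":[0.004,-0.005,0.095],"dr":[0,0,0]},{"grip":0,"xyz":[0.004,-0.005,0.13],"dr":[0,0,0]},{"grip":0,"xyz":[0.004,-0.005,0.155],"dr":[0,0,0]},{"grip":0,"xyz":[0.004,-0.005,0.17],"dr":[0,0,0]},{"grip":0,"xyz":[0.004,-0.005,0.176],"dr":[0,0,0]},{"grip":0,"xyz":[0.004,-0.005,0.176],"dr":[0,0,0]},{"grip":0,"xyz":[0.004,-0.005,0.176],"dr":[0,0,0]}]'
python3 -c "
from h import *
go(.625,.195,.006,-1.5)"
```

```text
time: 13.52
eef_pos: [0.6263, 0.1953, 0.0106]
tcp_rot: [1.0, -0.016, 0.001, -0.0]
contact_force: [-0.3, 0.3, 1.0]
opening: 0.999
yaw now -1.8 pos [0.6263 0.1953 0.0106] | xyz [-0.0013  0.0003  0.0046] dr [-0.0003 -0.0022 -0.0049] rows 0.1 0.0
```

```bash
python3 -m jog '[{"grip":0.2,"xyz":[-0.001,0,0.003],"dr":[0,0,0]},{"grip":0.4,"xyz":[-0.001,0,0.003],"dr":[0,0,0]},{"grip":0.7,"xyz":[-0.001,0,0.003],"dr":[0,0,0]},{"grip":1,"xyz":[-0.001,0,0.003],"dr":[0,0,0]},{"grip":1,"xyz":[-0.001,0,0.003],"dr":[0,0,0]},{"grip":1,"xyz":[-0.001,0,0.003],"dr":[0,0,0]}]' 70
python3 -c "
from h import *
go(.6836,-.0197,.18,-1.5)"
```

```text
time: 14.02
eef_pos: [0.6252, 0.1962, 0.008]
tcp_rot: [1.0, -0.015, 0.002, -0.0]
contact_force: [-1.0, -0.1, 5.1]
opening: 0.475
yaw now -1.7 pos [0.6252 0.1962 0.008 ] | xyz [ 0.0653  0.2139 -0.1719] dr [-0.0005 -0.0031 -0.0036] rows 6.8 0.0
```

```bash
python3 -m jog '[{"grip":1,"xyz":[0,0,-0.015],"dr":[0,0,0]},{"grip":1,"xyz":[0,0,-0.045],"dr":[0,0,0]},{"grip":1,"xyz":[0,0,-0.08],"dr":[0,0,0]},{"grip":1,"xyz":[0.005,0.015,-0.11],"dr":[0,0,0]},{"grip":1,"xyz":[0.012,0.04,-0.13],"dr":[0,0,0]},{"grip":1,"xyz":[0.022,0.072,-0.135],"dr":[0,0,0]},{"grip":1,"xyz":[0.032,0.105,-0.135],"dr":[0,0,0]},{"grip":1,"xyz":[0.042,0.138,-0.135],"dr":[0,0,0]},{"grip":1,"xyz":[0.052,0.17,-0.135],"dr":[0,0,0]},{"grip":1,"xyz":[0.06,0.197,-0.135],"dr":[0,0,0]},{"grip":1,"xyz":[0.065,0.214,-0.135],"dr":[0,0,0]},{"grip":1,"xyz":[0.065,0.214,-0.135],"dr":[0,0,0]}]'
python3 -m jog '[{"grip":1,"xyz":[0,0,0],"dr":[0,0,0]},{"grip":1,"xyz":[0,0,0],"dr":[0,0,0]}]'
python3 -c "
from h import *
snap('wrist','w9')
go(.6836,-.0197,.074,-1.5)"
```

```text
time: 15.02
eef_pos: [0.6822, -0.0237, 0.1403]
tcp_rot: [1.0, -0.017, -0.001, 0.0]
contact_force: [0.1, -0.4, -3.3]
opening: 0.48
time: 15.18
eef_pos: [0.6815, -0.0189, 0.1404]
tcp_rot: [1.0, -0.015, -0.001, -0.001]
contact_force: [0.2, 0.1, -3.9]
opening: 0.48
yaw now -1.7 pos [ 0.6816 -0.0185  0.1406] | xyz [0.0021 0.0012 0.0666] dr [-0.0009  0.0019 -0.0026] rows 1.6 0.0
```

View pics/w9.png

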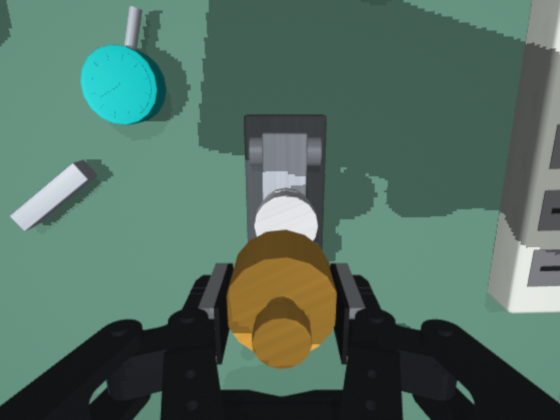

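w9 shows the weight held upright at (282,300), with the seat head at (286,222) beneath and ahead of it. It needs 2 mm in x.

```bash
python3 -m jog '[{"grip":1,"xyz":[0.002,0.001,0.02],"dr":[0,0,0]},{"grip":1,"xyz":[0.002,0.001,0.04],"dr":[0,0,0]},{"grip":1,"xyz":[0.002,0.001,0.055],"dr":[0,0,0]},{"grip":1,"xyz":[0.002,0.001,0.061],"dr":[0,0,0]},{"grip":1,"xyz":[0.002,0.001,0.061],"dr":[0,0,0]},{"grip":1,"xyz":[0.002,0.001,0.061],"dr":[0,0,0]}]'
python3 -c "
from h import *
go(.6836,-.0197,.0755,-1.5)"
```

```text
time: 15.73
eef_pos: [0.6845, -0.0204, 0.0804]
tcp_rot: [1.0, -0.015, -0.0, -0.0]
contact_force: [0.1, 0.1, -3.8]
opening: 0.483
yaw now -1.7 pos [ 0.6845 -0.0204  0.0804] | xyz [-0.0009 -0.0007  0.0049] dr [-0.0001  0.0002 -0.003 ] rows 0.1 0.0
```

```bash
python3 -m jog '[{"grip":1,"xyz":[-0.001,0,0.001],"dr":[0,0,0]},{"grip":1,"xyz":[-0.001,0,0.0025],"dr":[0,0,0]},{"grip":1,"xyz":[-0.001,0,0.004],"dr":[0,0,0]},{"grip":1,"xyz":[-0.001,0,0.004],"dr":[0,0,0]},{"grip":1,"xyz":[-0.001,0,0.004],"dr":[0,0,0]}]'
```

```text
time: 16.15
eef_pos: [0.6834, -0.0211, 0.0765]
tcp_rot: [1.0, -0.015, 0.0, 0.0]
contact_force: [-0.3, -0.1, -4.2]
opening: 0.48
```

```bash
python3 -m jog '[{"grip":1,"xyz":[0,-0.001,0.001],"dr":[0,0,0]},{"grip":1,"xyz":[0,-0.001,0.002],"dr":[0,0,0]},{"grip":1,"xyz":[0,-0.001,0.002],"dr":[0,0,0]},{"grip":1,"xyz":[0,-0.001,0.002],"dr":[0,0,0]}]'
```

```text
time: 16.48
eef_pos: [0.6839, -0.0206, 0.076]
tcp_rot: [1.0, -0.015, 0.0, 0.001]
contact_force: [-3.6, -2.6, 5.1]
opening: 0.478
```

```bash
python3 -m jog '[{"grip":0.5,"xyz":[0,0,0],"dr":[0,0,0]},{"grip":0.35,"xyz":[0,0,0],"dr":[0,0,0]},{"grip":0.2,"xyz":[0,0,0],"dr":[0,0,0]},{"grip":0.1,"xyz":[0,0,0],"dr":[0,0,0]},{"grip":0,"xyz":[0,0,-0.03],"dr":[0,0,0]},{"grip":0,"xyz":[0,0,-0.065],"dr":[0,0,0]},{"grip":0,"xyz":[0,0,-0.1],"dr":[0,0,0]},{"grip":0,"xyz":[0,0,-0.14],"dr":[0,0,0]},{"grip":0,"xyz":[0,0,-0.16],"dr":[0,0,0]},{"grip":0,"xyz":[0,0,-0.16],"dr":[0,0,0]},{"grip":0,"xyz":[0,0,-0.16],"dr":[0,0,0]}]'
python3 -c "
from h import *
snap('wrist','w10')
go(.50,.10,.235,-1.5)"
```

```text
time: 17.4
eef_pos: [0.6844, -0.0199, 0.2364]
tcp_rot: [1.0, -0.015, 0.002, 0.0]
contact_force: [0.3, 0.6, -0.3]
opening: 1.002
yaw now -1.7 pos [ 0.6833 -0.0197  0.2337] | xyz [-0.1868 -0.1142 -0.0012] dr [-0.0004  0.0002 -0.0037] rows 5.3 0.0
```

View pics/w10.png

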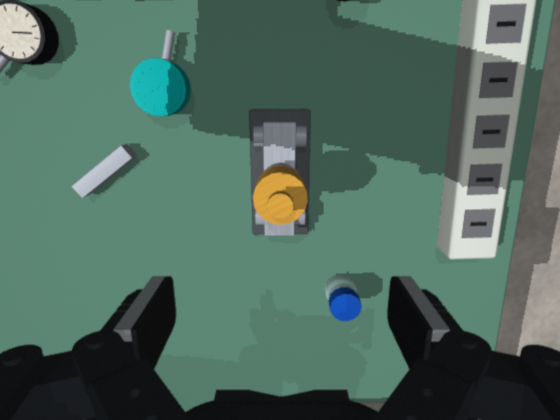

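w10 shows the weight standing on the seat at (280,196), jar untouched. Next I'll measure it and move to the dial with a −47° yaw.

```bash
python3 - <<'E'
from h import *
im,st=load("w10"); C=cam("wrist",st); hsv=cv2.cvtColor(im,cv2.COLOR_BGR2HSV)
c=blob((hsv[:,:,1]>150)&(hsv[:,:,0]<30)&(hsv[:,:,2]>170),(280,196)); e=cv2.fitEllipse(c); print(e,cv2.boundingRect(c),onz(C,e[0],.098))
go(.4537,.1189,.18,-47)
E
python3 -m jog '[{"grip":0,"xyz":[-0.015,-0.01,0],"dr":[0,0,0.1]},{"grip":0,"xyz":[-0.045,-0.028,0],"dr":[0,0,0.2]},{"grip":0,"xyz":[-0.078,-0.047,0.01],"dr":[0,0,0.31]},{"grip":0,"xyz":[-0.112,-0.067,0.02],"dr":[0,0,0.42]},{"grip":0,"xyz":[-0.146,-0.088,0.03],"dr":[0,0,0.53]},{"grip":0,"xyz":[-0.18,-0.108,0.04],"dr":[0,0,0.64]},{"grip":0,"xyz":[-0.21,-0.125,0.05],"dr":[0,0,0.73]},{"grip":0,"xyz":[-0.228,-0.134,0.055],"dr":[0,0,0.79]},{"grip":0,"xyz":[-0.233,-0.134,0.055],"dr":[0,0,0.79]},{"grip":0,"xyz":[-0.233,-0.134,0.055],"dr":[0,0,0.79]},{"grip":0,"xyz":[-0.233,-0.134,0.055],"dr":[0,0,0.79]}]'
python3 -c "
from h import *
snap('wrist','w11')"
```

```text
((278.1817321777344, 198.74234008789062), (47.724605560302734, 50.19445037841797), 179.261474609375) (254, 173, 49, 51) [ 0.6822 -0.0215  0.098 ]
yaw now -1.7 pos [ 0.6833 -0.0197  0.2337] | xyz [-0.2336 -0.1317  0.0538] dr [-0.0003  0.0004  0.7904] rows 6.6 6.3
time: 18.37
eef_pos: [0.4548, 0.1206, 0.1786]
tcp_rot: [0.917, -0.398, -0.0, 0.0]
contact_force: [-0.2, -0.5, 1.1]
opening: 1.001
```

View pics/w11.png

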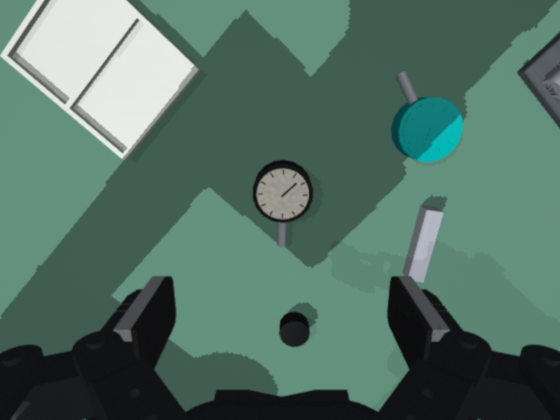

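w11 shows the dial centred at (282,193), with the stem straight down the image to (282,245), so the jaws will close across it.

```bash
python3 - <<'E'
from h import *
R=[]
for f,p in (("w8",(106,270)),("w11",(282,193))):
    im,st=load(f); C=cam("wrist",st); hsv=cv2.cvtColor(im,cv2.COLOR_BGR2HSV)
    c=blob((hsv[:,:,1]<60)&(hsv[:,:,0]<40)&(hsv[:,:,2]>100),p,150); c=cv2.convexHull(c);e=cv2.fitEllipse(c); print(e,onz(C,e[0],.022)); R+=[C,e[0]]
print(tri(*R))
go(R and .4537,.1189,.006,-47)
E
```

```text
((102.86482238769531, 270.7620849609375), (42.549198150634766, 50.6302375793457), 116.33070373535156) [0.4536 0.1181 0.022 ]
((282.4425964355469, 193.39295959472656), (50.33018112182617, 51.94282150268555), 87.11674499511719) [0.4537 0.1183 0.022 ]
(array([0.4538, 0.1183, 0.0224]), np.float64(0.00010896676447324146))
yaw now -47.0 pos [0.4555 0.1204 0.1792] | xyz [-0.0001  0.0024  0.1732] dr [-0.0001 -0.0004  0.0005] rows 4.2 0.0
```

```bash
python3 -m jog '[{"grip":0,"xyz":[0,0.003,0.025],"dr":[0,0,0]},{"grip":0,"xyz":[0,0.003,0.06],"dr":[0,0,0]},{"grip":0,"xyz":[0,0.003,0.095],"dr":[0,0,0]},{"grip":0,"xyz":[0,0.003,0.13],"dr":[0,0,0]},{"grip":0.1,"xyz":[0,0.003,0.155],"dr":[0,0,0]},{"grip":0.15,"xyz":[0,0.003,0.168],"dr":[0,0,0]},{"grip":0.15,"xyz":[0,0.003,0.174],"dr":[0,0,0]},{"grip":0.15,"xyz":[0,0.003,0.174],"dr":[0,0,0]},{"grip":0.15,"xyz":[0,0.003,0.174],"dr":[0,0,0]}]'
python3 -c "
from h import *
go(.4537,.1183,.005,-47)"
```

```text
time: 19.17
eef_pos: [0.4538, 0.1185, 0.0058]
tcp_rot: [0.917, -0.399, 0.001, -0.0]
contact_force: [0.1, 0.0, 0.8]
opening: 0.845
yaw now -47.0 pos [0.4538 0.1185 0.0058] | xyz [0.0001 0.0002 0.0008] dr [-0.0009 -0.0008 -0.0003] rows 0.0 0.0
```

```bash
python3 -m jog '[{"grip":0.3,"xyz":[0,0,0],"dr":[0,0,0]},{"grip":0.5,"xyz":[0,0,0],"dr":[0,0,0]},{"grip":0.8,"xyz":[0,0,0],"dr":[0,0,0]},{"grip":1,"xyz":[0,0,0],"dr":[0,0,0]},{"grip":1,"xyz":[0,0,0],"dr":[0,0,0]},{"grip":1,"xyz":[0,0,-0.01],"dr":[0,0,0]},{"grip":1,"xyz":[0,0,-0.035],"dr":[0,0,0]},{"grip":1,"xyz":[0,0,-0.065],"dr":[0,0,0]},{"grip":1,"xyz":[0,0,-0.08],"dr":[0,0,0]},{"grip":1,"xyz":[0,0,-0.08],"dr":[0,0,0]},{"grip":1,"xyz":[0,0,-0.08],"dr":[0,0,0]}]' 50
python3 -c "
from h import *
go(.4551,-.3051,.085,-47)
im,st=load('w1');C=cam('wrist',st)
for p in ((344,257),(402,267),(385,326),(325,314)): print(onz(C,p,.014))
"
```

```text
time: 20.08
eef_pos: [0.4526, 0.119, 0.0861]
tcp_rot: [0.917, -0.399, 0.001, -0.001]
contact_force: [-0.4, -0.5, -2.2]
opening: 0.584
yaw now -47.0 pos [0.4526 0.119  0.0861] | xyz [0.3117 0.2875 0.001 ] dr [-0.0017 -0.0013  0.0004] rows 10.2 0.0
[ 0.5021 -0.2638  0.014 ]
[ 0.5084 -0.3405  0.014 ]
[ 0.4192 -0.3498  0.014 ]
[ 0.4156 -0.2653  0.014 ]
```

```bash
python3 - <<'E'
from h import *
T=cam("top")
for f in ("top0","t2"):
    im=cv2.imread(f"pics/{f}.png"); hsv=cv2.cvtColor(im,cv2.COLOR_BGR2HSV)
    c=blob((hsv[:,:,1]<70)&(hsv[:,:,2]<60),(424,239)); print(cv2.boundingRect(c),rect(T,c,.014),rect(T,c,.0))
E
```

```text
(409, 225, 30, 29) (array([ 0.4556, -0.3044]), -88.26320731639862, 85.26976776123047, 83.86302185058594) (array([ 0.4568, -0.308 ]), -88.26323676109314, 86.02967071533203, 84.61038970947266)
(409, 225, 30, 29) (array([ 0.4556, -0.3029]), -88.26321530342102, 87.76561737060547, 84.32279968261719) (array([ 0.4568, -0.3065]), -88.26318669319153, 88.54777526855469, 85.07427978515625)
```

```bash
python3 -m jog '[{"grip":1,"xyz":[0.015,0.014,0],"dr":[0,0,0]},{"grip":1,"xyz":[0.035,0.032,0],"dr":[0,0,0]},{"grip":1,"xyz":[0.06,0.055,0],"dr":[0,0,0]},{"grip":1,"xyz":[0.085,0.078,0],"dr":[0,0,0]},{"grip":1,"xyz":[0.11,0.101,0],"dr":[0,0,0]},{"grip":1,"xyz":[0.135,0.125,0],"dr":[0,0,0]},{"grip":1,"xyz":[0.16,0.148,0],"dr":[0,0,0]},{"grip":1,"xyz":[0.185,0.171,0],"dr":[0,0,0]},{"grip":1,"xyz":[0.21,0.194,0],"dr":[0,0,0]},{"grip":1,"xyz":[0.23,0.212,0],"dr":[0,0,0]},{"grip":1,"xyz":[0.24,0.222,0],"dr":[0,0,0]},{"grip":1,"xyz":[0.24,0.222,0],"dr":[0,0,0]}]'
python3 -c "
from h import *
snap('wrist','w12')"
```

```text
time: 21.08
eef_pos: [0.4528, -0.2099, 0.0838]
tcp_rot: [0.916, -0.4, -0.001, -0.0]
contact_force: [-0.1, 0.8, -2.0]
opening: 0.581
```

View pics/w12.png

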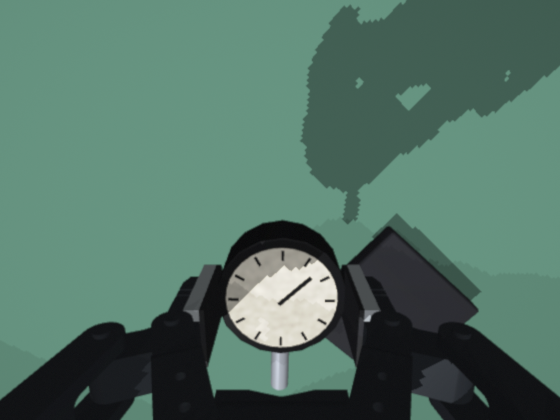

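w12 shows the dial level in the grip at (281,300), with two plate corners visible at (389,227) and (478,310).

```bash
python3 - <<'E'
from h import *
im,st=load("w12"); C=cam("wrist",st)
a=onz(C,(389,227),.014)[:2];b=onz(C,(478,310),.014)[:2]; print(a,b,np.linalg.norm(a-b))
d=(b-a)/np.linalg.norm(b-a); n=np.array([d[1],-d[0]])
n=n if n[0]<0 else -n
print("centre",(a+b)/2+n*.0425)
print("dial c",onz(C,(281,300),st["eef_pos"][2]+.017),st["eef_pos"])
go(.4552,-.3045,.06,-47)
E
```

```text
[ 0.497  -0.2592] [ 0.4978 -0.346 ] 0.08683007340661686
centre [ 0.4549 -0.303 ]
dial c [ 0.4526 -0.2098  0.1008] [0.4528480072223354, -0.2098715246006952, 0.08381520492328877]
yaw now -47.1 pos [ 0.4527 -0.2081  0.0837] | xyz [0.0725 0.0637 0.0234] dr [ 0.0002  0.0036 -0.0022] rows 2.4 0.0
```

```bash
python3 -m jog '[{"grip":1,"xyz":[0.02,0.018,0],"dr":[0,0,0]},{"grip":1,"xyz":[0.045,0.04,0],"dr":[0,0,0]},{"grip":1,"xyz":[0.065,0.057,0.01],"dr":[0,0,0]},{"grip":1,"xyz":[0.072,0.063,0.03],"dr":[0,0,0]},{"grip":1,"xyz":[0.072,0.063,0.048],"dr":[0,0,0]},{"grip":1,"xyz":[0.072,0.063,0.057],"dr":[0,0,0]},{"grip":1,"xyz":[0.072,0.063,0.06],"dr":[0,0,0]},{"grip":1,"xyz":[0.072,0.063,0.06],"dr":[0,0,0]},{"grip":1,"xyz":[0.072,0.063,0.06],"dr":[0,0,0]}]'
python3 -c "
from h import *
go(.4552,-.3037,.019,-47)"
```

```text
time: 21.88
eef_pos: [0.4572, -0.3027, 0.0256]
tcp_rot: [0.917, -0.398, 0.0, -0.0]
contact_force: [-0.5, 0.0, -0.8]
opening: 0.581
yaw now -46.9 pos [ 0.4572 -0.3027  0.0256] | xyz [-0.0007  0.0021  0.0066] dr [-0.0001 -0.      0.0016] rows 0.2 0.0
```

```bash
python3 -m jog '[{"grip":1,"xyz":[0,0.002,0.002],"dr":[0,0,0]},{"grip":1,"xyz":[0,0.002,0.0045],"dr":[0,0,0]},{"grip":1,"xyz":[0,0.002,0.0065],"dr":[0,0,0]},{"grip":1,"xyz":[0,0.002,0.0065],"dr":[0,0,0]},{"grip":1,"xyz":[0,0.002,0.0065],"dr":[0,0,0]}]'
```

```text
time: 22.3
eef_pos: [0.4561, -0.3055, 0.0213]
tcp_rot: [0.917, -0.398, 0.0, 0.0]
contact_force: [-3.1, 3.4, 10.1]
opening: 0.58
```

```bash
python3 -m jog '[{"grip":1,"xyz":[0,0,-0.001],"dr":[0,0,0]},{"grip":0.4,"xyz":[0,0,-0.001],"dr":[0,0,0]},{"grip":0.2,"xyz":[0,0,-0.001],"dr":[0,0,0]},{"grip":0.1,"xyz":[0,0,-0.001],"dr":[0,0,0]},{"grip":0,"xyz":[0,0,-0.025],"dr":[0,0,0]},{"grip":0,"xyz":[0,0,-0.06],"dr":[0,0,0]},{"grip":0,"xyz":[0,0,-0.1],"dr":[0,0,0]},{"grip":0,"xyz":[0,0,-0.14],"dr":[0,0,0]},{"grip":0,"xyz":[0,0,-0.16],"dr":[0,0,0]},{"grip":0,"xyz":[0,0,-0.16],"dr":[0,0,0]},{"grip":0,"xyz":[0,0,-0.16],"dr":[0,0,0]}]'
python3 -c "
from h import *
snap('wrist','w13')"
```

```text
time: 23.22
eef_pos: [0.4561, -0.3057, 0.1804]
tcp_rot: [0.917, -0.399, 0.002, 0.001]
contact_force: [0.3, 0.3, -0.6]
opening: 0.995
```

View pics/w13.png

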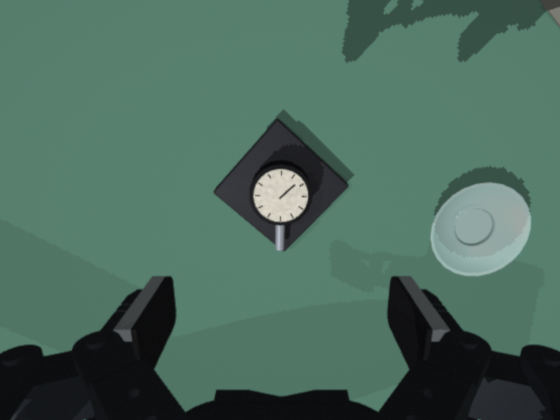

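w13 shows the dial face up on the plate at (281,193), stem within the plate's diamond outline.

```bash
python3 - <<'E'
from h import *
im,st=load("w13"); C=cam("wrist",st); hsv=cv2.cvtColor(im,cv2.COLOR_BGR2HSV)
c=blob((hsv[:,:,1]<60)&(hsv[:,:,0]<40)&(hsv[:,:,2]>100),(281,193),150); e=cv2.fitEllipse(cv2.convexHull(c)); print("dial",onz(C,e[0],.036))
P=[onz(C,p,.014)[:2] for p in ((278,119),(349,185),(283,250),(214,191))]; print("plate",np.mean(P,0))
T=cam("top"); im=cv2.imread("pics/top0.png"); hsv=cv2.cvtColor(im,cv2.COLOR_BGR2HSV)
for p in ((218,250),(150,290)):
    c=blob((hsv[:,:,1]<60)&(hsv[:,:,2]>90),p); 
    print(cv2.boundingRect(c),rect(T,c,.01))
im,st=load("w11"); C=cam("wrist",st)
for p in ((128,157),(200,71),(7,56)): print(onz(C,p,.01)[:2])
for p in ((71,105),(139,20)): print("divider",onz(C,p,.01)[:2])
go(.504,-.011,.15,-55.1)
E
```

```text
dial [ 0.4556 -0.3059  0.036 ]
plate [ 0.4564 -0.3061]
(208, 235, 40, 34) (array([0.4299, 0.2958]), 89.53095245361328, 120.03128051757812, 101.2967529296875)
(138, 269, 45, 41) (array([0.3195, 0.4999]), -78.7418966293335, 122.88021087646484, 102.9856185913086)
[0.3848 0.2341]
[0.4799 0.2329]
[0.3846 0.3508]
divider [0.3877 0.2933]
divider [0.4763 0.2903]
yaw now -47.0 pos [ 0.4551 -0.3049  0.1783] | xyz [-0.1815 -0.2362  0.0284] dr [0.0001 0.0004 0.1416] rows 7.2 1.1
```

```bash
python3 -m jog '[{"grip":0,"xyz":[-0.015,-0.02,0],"dr":[0,0,0.03]},{"grip":0,"xyz":[-0.035,-0.046,0],"dr":[0,0,0.06]},{"grip":0,"xyz":[-0.058,-0.075,0],"dr":[0,0,0.1]},{"grip":0,"xyz":[-0.082,-0.107,0.01],"dr":[0,0,0.14]},{"grip":0,"xyz":[-0.106,-0.138,0.015],"dr":[0,0,0.14]},{"grip":0,"xyz":[-0.13,-0.169,0.02],"dr":[0,0,0.14]},{"grip":0,"xyz":[-0.153,-0.2,0.028],"dr":[0,0,0.14]},{"grip":0,"xyz":[-0.172,-0.224,0.028],"dr":[0,0,0.14]},{"grip":0,"xyz":[-0.181,-0.236,0.028],"dr":[0,0,0.14]},{"grip":0,"xyz":[-0.181,-0.236,0.028],"dr":[0,0,0.14]},{"grip":0,"xyz":[-0.181,-0.236,0.028],"dr":[0,0,0.14]}]'
python3 - <<'E'
from h import *
im,st=snap('wrist','w14'); C=cam("wrist",st); hsv=cv2.cvtColor(im,cv2.COLOR_BGR2HSV)
c=blob((hsv[:,:,1]<50)&(hsv[:,:,2]>140),(281,200)); print(cv2.boundingRect(c),rect(C,c,.016))
r=rect(C,c,.016); go(r[0][0],r[0][1],.008,r[1]-90)
E
```

```text
time: 24.18
eef_pos: [0.5031, -0.0109, 0.1485]
tcp_rot: [0.887, -0.461, -0.002, 0.001]
contact_force: [0.2, -0.6, -0.6]
opening: 1.001
(273, 153, 20, 86) (array([ 0.5039, -0.0109]), 34.891902923583984, 68.54368591308594, 14.509135246276855)
yaw now -55.0 pos [ 0.5034 -0.0117  0.149 ] | xyz [-0.0001 -0.0012  0.141 ] dr [0.0026 0.0021 0.0025] rows 3.4 0.0
```

View pics/w14.png

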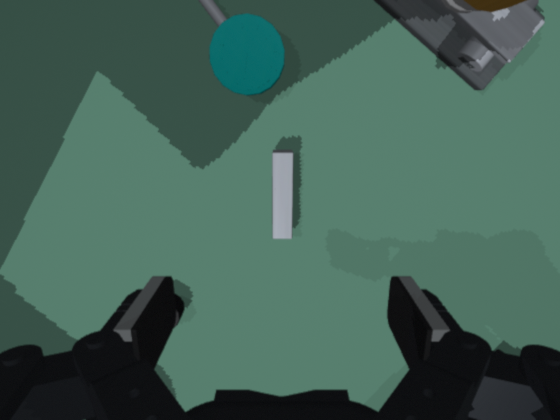

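w14 shows the offcut centred and aligned between the fingers at (283,196).

```bash
python3 -m jog '[{"grip":0.1,"xyz":[0,-0.001,0.025],"dr":[0,0,0]},{"grip":0.25,"xyz":[0,-0.001,0.06],"dr":[0,0,0]},{"grip":0.4,"xyz":[0,-0.001,0.095],"dr":[0,0,0]},{"grip":0.5,"xyz":[0,-0.001,0.125],"dr":[0,0,0]},{"grip":0.5,"xyz":[0,-0.001,0.138],"dr":[0,0,0]},{"grip":0.5,"xyz":[0,-0.001,0.14],"dr":[0,0,0]},{"grip":0.5,"xyz":[0,-0.001,0.14],"dr":[0,0,0]},{"grip":0.5,"xyz":[0,-0.001,0.14],"dr":[0,0,0]}]'
python3 -c "
from h import *
go(.5039,-.0109,.0075,-55.1)"
```

```text
time: 24.9
eef_pos: [0.5061, -0.0122, 0.0116]
tcp_rot: [0.887, -0.462, 0.001, -0.0]
contact_force: [0.8, -0.8, 0.2]
opening: 0.5
yaw now -55.1 pos [ 0.5061 -0.0122  0.0116] | xyz [-0.0023  0.0011  0.0041] dr [-0.0009 -0.0012  0.0003] rows 0.1 0.0
```

```bash
python3 -m jog '[{"grip":0.5,"xyz":[-0.001,0.001,0.003],"dr":[0,0,0]},{"grip":0.65,"xyz":[-0.001,0.001,0.004],"dr":[0,0,0]},{"grip":0.8,"xyz":[-0.001,0.001,0.004],"dr":[0,0,0]},{"grip":1,"xyz":[-0.001,0.001,0.004],"dr":[0,0,0]},{"grip":1,"xyz":[-0.001,0.001,0.004],"dr":[0,0,0]},{"grip":1,"xyz":[-0.001,0.001,0.004],"dr":[0,0,0]},{"grip":1,"xyz":[-0.001,0.001,-0.005],"dr":[0,0,0]},{"grip":1,"xyz":[-0.001,0.001,-0.03],"dr":[0,0,0]},{"grip":1,"xyz":[-0.001,0.001,-0.06],"dr":[0,0,0]},{"grip":1,"xyz":[-0.001,0.001,-0.09],"dr":[0,0,0]},{"grip":1,"xyz":[-0.001,0.001,-0.1],"dr":[0,0,0]},{"grip":1,"xyz":[-0.001,0.001,-0.1],"dr":[0,0,0]}]' 50
python3 -c "
from h import *
go(.431,.324,.11,-90.7)"
```

```text
time: 25.9
eef_pos: [0.5061, -0.0112, 0.114]
tcp_rot: [0.887, -0.462, 0.003, -0.001]
contact_force: [0.1, -0.4, -1.9]
opening: 0.172
yaw now -55.0 pos [ 0.5061 -0.0112  0.114 ] | xyz [-0.3177 -0.1308  0.003 ] dr [-0.0063 -0.0035  0.6232] rows 8.2 5.0
```

```bash
python3 -m jog '[{"grip":1,"xyz":[-0.015,-0.006,0],"dr":[0,0,0.05]},{"grip":1,"xyz":[-0.04,-0.016,0],"dr":[0,0,0.1]},{"grip":1,"xyz":[-0.073,-0.03,0],"dr":[0,0,0.17]},{"grip":1,"xyz":[-0.107,-0.044,0],"dr":[0,0,0.24]},{"grip":1,"xyz":[-0.141,-0.058,0],"dr":[0,0,0.31]},{"grip":1,"xyz":[-0.175,-0.072,0],"dr":[0,0,0.38]},{"grip":1,"xyz":[-0.209,-0.086,0],"dr":[0,0,0.45]},{"grip":1,"xyz":[-0.243,-0.1,0],"dr":[0,0,0.52]},{"grip":1,"xyz":[-0.275,-0.113,0],"dr":[0,0,0.58]},{"grip":1,"xyz":[-0.3,-0.124,0],"dr":[0,0,0.62]},{"grip":1,"xyz":[-0.317,-0.131,0],"dr":[0,0,0.62]},{"grip":1,"xyz":[-0.317,-0.131,0],"dr":[0,0,0.62]}]'
python3 -m jog '[{"grip":1,"xyz":[0,0,0],"dr":[0,0,0]},{"grip":1,"xyz":[0,0,0],"dr":[0,0,0]}]'
python3 -c "
from h import *
snap('wrist','w15')
go(.431,.324,.012,-90.7)"
```

```text
time: 26.9
eef_pos: [0.4269, 0.3261, 0.1081]
tcp_rot: [-0.705, 0.709, 0.001, -0.002]
contact_force: [-0.1, -0.0, -1.4]
opening: 0.167
time: 27.07
eef_pos: [0.4284, 0.3229, 0.1089]
tcp_rot: [-0.704, 0.71, 0.0, -0.002]
contact_force: [-0.2, -0.0, -1.3]
opening: 0.168
yaw now -90.6 pos [0.4288 0.3227 0.1093] | xyz [-0.0014 -0.0024  0.0973] dr [ 0.0022 -0.0015  0.0023] rows 2.3 0.0
```

View pics/w15.png

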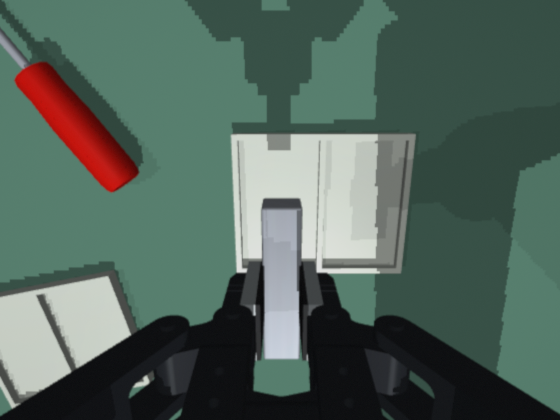

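w15 shows the offcut held level and aligned over the tray's left compartment. The tray's wall-top corners are near (233,135), (414,135), (401,272) and (238,272).

```bash
python3 - <<'E'
from h import *
im,st=load("w15"); C=cam("wrist",st)
P=np.array([onz(C,p,.01)[:2] for p in ((233,135),(414,135),(401,272),(238,272))]); print(P,P.mean(0))
d=P[0]-P[1]; d/=np.linalg.norm(d); print("yaw",np.degrees(np.arctan2(d[1],d[0]))-90,"left centre",P.mean(0)+d*.03)
z=st["eef_pos"][2]+.008
print([onz(C,p,z)[:2] for p in ((263,208),(300,208),(264,359),(300,359))])
E
```

```text
[[0.4803 0.3533]
 [0.4793 0.2357]
 [0.3809 0.2353]
 [0.3819 0.3543]] [0.4306 0.2946]
yaw -0.47532264861050066 left centre [0.4308 0.3246]
[array([0.4631, 0.3293]), array([0.463 , 0.3151]), array([0.3935, 0.3305]), array([0.3934, 0.3146])]
```

```bash
python3 -m jog '[{"grip":1,"xyz":[-0.002,-0.002,0.025],"dr":[0,0,0]},{"grip":1,"xyz":[-0.002,-0.002,0.055],"dr":[0,0,0]},{"grip":1,"xyz":[-0.002,-0.002,0.078],"dr":[0,0,0]},{"grip":1,"xyz":[-0.002,-0.002,0.089],"dr":[0,0,0]},{"grip":1,"xyz":[-0.002,-0.002,0.092],"dr":[0,0,0]},{"grip":1,"xyz":[-0.002,-0.002,0.092],"dr":[0,0,0]},{"grip":1,"xyz":[-0.002,-0.002,0.092],"dr":[0,0,0]}]'
python3 -c "
from h import *
go(.431,.3246,.012,-90.5)"
```

```text
time: 27.7
eef_pos: [0.4326, 0.326, 0.02]
tcp_rot: [-0.704, 0.711, -0.0, 0.001]
contact_force: [0.5, 1.0, -0.7]
opening: 0.161
yaw now -90.6 pos [0.4326 0.326  0.02  ] | xyz [0.0014 0.0016 0.008 ] dr [-0.0019  0.001  -0.0012] rows 0.2 0.0
```

```bash
python3 -m jog '[{"grip":1,"xyz":[0.001,0.001,0.003],"dr":[0,0,0]},{"grip":1,"xyz":[0.001,0.001,0.005],"dr":[0,0,0]},{"grip":1,"xyz":[0.001,0.001,0.007],"dr":[0,0,0]},{"grip":1,"xyz":[0.001,0.001,0.007],"dr":[0,0,0]},{"grip":1,"xyz":[0.001,0.001,0.007],"dr":[0,0,0]}]'
```

```text
time: 28.12
eef_pos: [0.4304, 0.325, 0.012]
tcp_rot: [-0.704, 0.71, -0.0, 0.0]
contact_force: [-0.4, 1.1, -1.2]
opening: 0.164
```

```bash
python3 -m jog '[{"grip":1,"xyz":[0,0,0.001],"dr":[0,0,0]},{"grip":1,"xyz":[0,0,0.002],"dr":[0,0,0]},{"grip":1,"xyz":[0,0,0.002],"dr":[0,0,0]},{"grip":1,"xyz":[0,0,0.002],"dr":[0,0,0]}]'
```

```text
time: 28.45
eef_pos: [0.4305, 0.3251, 0.0118]
tcp_rot: [-0.704, 0.71, 0.0, -0.001]
contact_force: [-5.6, -3.0, 10.4]
opening: 0.169
```

```bash
python3 -m jog '[{"grip":1,"xyz":[0,0,-0.001],"dr":[0,0,0]},{"grip":0.76,"xyz":[0,0,-0.001],"dr":[0,0,0]},{"grip":0.73,"xyz":[0,0,-0.001],"dr":[0,0,0]},{"grip":0.73,"xyz":[0,0,-0.001],"dr":[0,0,0]},{"grip":0.7,"xyz":[0,0,-0.01],"dr":[0,0,0]},{"grip":0.5,"xyz":[0,0,-0.035],"dr":[0,0,0]},{"grip":0.2,"xyz":[0,0,-0.07],"dr":[0,0,0]},{"grip":0,"xyz":[0,0,-0.11],"dr":[0,0,0]},{"grip":0,"xyz":[0,0,-0.145],"dr":[0,0,0]},{"grip":0,"xyz":[0,0,-0.16],"dr":[0,0,0]},{"grip":0,"xyz":[0,0,-0.16],"dr":[0,0,0]},{"grip":0,"xyz":[0,0,-0.16],"dr":[0,0,0]}]'
python3 - <<'E'
from h import *
snap('wrist','w16');im,_=snap('top','t3');im2,_=snap('side','s3')
cv2.imwrite("pics/t3z.png",cv2.resize(im[120:300,200:460],None,fx=3,fy=3,interpolation=cv2.INTER_CUBIC))
cv2.imwrite("pics/s3z.png",cv2.resize(im2[130:290,190:430],None,fx=3.3,fy=3.3,interpolation=cv2.INTER_CUBIC))
E
```

```text
time: 29.45
eef_pos: [0.4309, 0.3252, 0.1712]
tcp_rot: [-0.704, 0.71, -0.0, 0.001]
contact_force: [0.4, 0.7, -0.8]
opening: 0.997
```

View pics/w16.png

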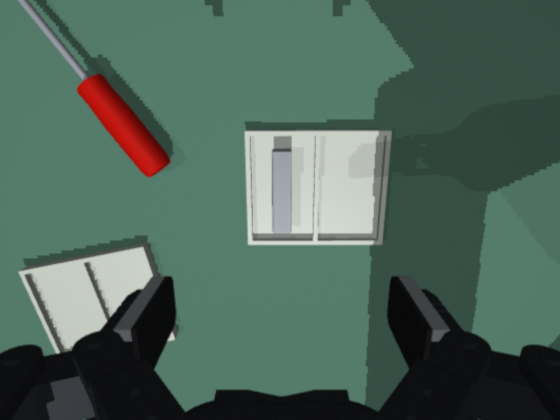

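View pics/t3z.png

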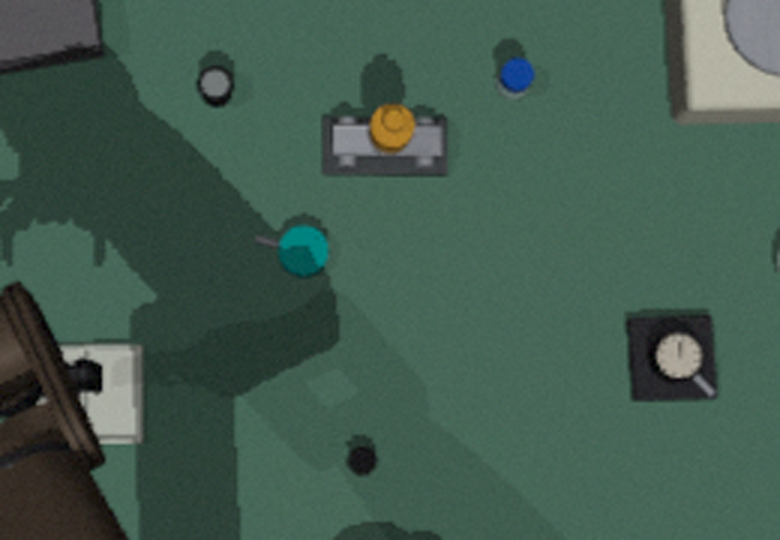

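View pics/s3z.png

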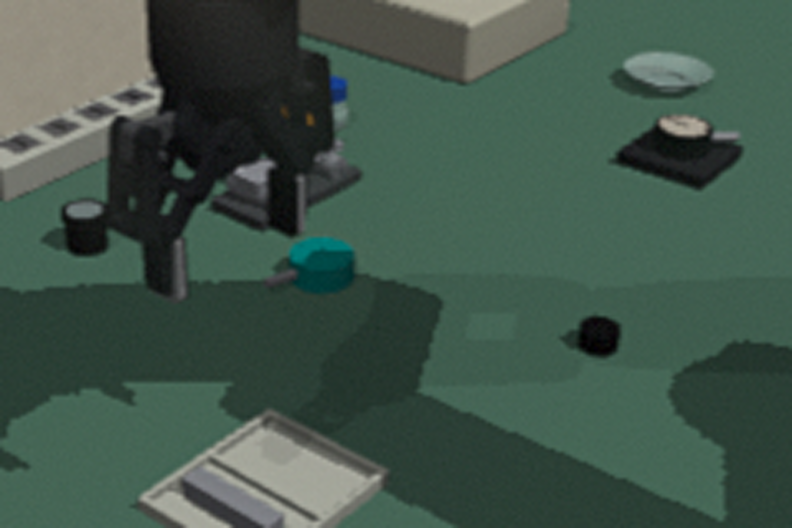

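The offcut lies flat in the left compartment at (283,190) in w16. The top view shows the stack on the fixture and the dial on the plate, with loupe and jar where they started. One last numeric check.

```bash
python3 - <<'E'
from h import *
T=cam("top")
print("knob top",onz(T,(200+394/3,120+120/3),.118)[:2],"fix",onz(T,(200+385/3,120+146/3),.012)[:2])
im,st=load("w16");C=cam("wrist",st);hsv=cv2.cvtColor(im,cv2.COLOR_BGR2HSV)
print(hsv[190,283],hsv[190,300])
c=blob((hsv[:,:,0]>100)&(hsv[:,:,1]>15),(283,190)); print("offcut",cv2.boundingRect(c),rect(C,c,.020))
P=np.array([onz(C,p,.01)[:2] for p in ((246,131),(391,131),(382,243),(249,243))]);print("tray",P.mean(0))
a=cv2.imread("pics/top0.png");b=cv2.imread("pics/t3.png")
for n,lo,p in (("jar",(100,120,60),(372,145)),):
    for i in (a,b):
        h=cv2.cvtColor(i,cv2.COLOR_BGR2HSV);c=blob((h[:,:,0]>105)&(h[:,:,0]<130)&(h[:,:,1]>150),p,20);print(n,cv2.boundingRect(c))
print("loupe diff",np.abs(a[140:158,262:282].astype(int)-b[140:158,262:282]).mean())
E
```

```text
knob top [ 0.6825 -0.0219] fix [ 0.6811 -0.0204]
[109  23 176] [ 53  11 202]
offcut (273, 150, 18, 82) (array([0.4318, 0.3248]), -0.46228790283203125, 68.98214721679688, 14.540375709533691)
tray [0.4311 0.2945]
jar (367, 139, 11, 11)
jar (367, 140, 11, 10)
loupe diff 2.9407407407407407
```

```bash
python3 -c "
from plant import ctrl
s=ctrl.get_state();print(s['time'],s['contact_force'],s['opening']);print(ctrl.sign_off())"
```

```text
29.6 [ 0.65662747 -0.39650142  0.56078255] 1.0031684915504313
the job is handed in; nothing more can be done
None
```

I set up the whole bend test and handed it in at 29.6 s. Every measured position is inside the stated limits, but no verdict was reported.

- **Bar:** it lies across both rollers, about 1 mm from the fixture centre and within 1° of square.
- **Seat and weight:** the seat is about 1 mm off mid-fixture. The weight stands knob up on it, 2–3 mm off the seat's centre.
- **Dial:** face up on the plate, about 1 mm from its centre.
- **Offcut:** flat in the left compartment of the nearer tray, about 1 mm off in x and at y ≈ +30 mm in the tray frame. The nearer tray is 0.52 m from the base; the other is 0.59 m.
- **Loupe and jar:** both appear unmoved, within about a pixel between the first and last top views.

**Disagreements in the checks:**
- Arm pose readings scattered by 2–3 mm.
- The side view read the weight's heights 3–6 mm low.
- The bar's triangulated height ranged from 4 to 9.5 mm against the 8 mm stated.
- Automatic outlines of the bar on the rollers and of the plate in the wrist view picked up neighbouring parts, so I picked those corners by eye.

I confirmed each placement by a small contact force (about 5–10 N) before releasing, except the bar, which I checked in a picture afterwards.

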